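# Lock a stepped reference block into its cassette

### The arm

A 6-joint arm with a two-finger parallel gripper is mounted at the origin on a cart in front of the work surface, level with it; the furniture and walls round the work are solid. World frame = base frame: x ahead of the robot, y to its left, z up, the work surface at z = 0. Lengths are in m, angles in rad, forces in N, time in s.
With the tool pointing down it reaches from about 0.4 to 0.825 m from the base axis. Payload 7 kg.
Tool frame: the origin (TCP) lies between the finger pads; the fingertips stand 11 mm ahead of it and the grasp point (between the pads) lies 8 mm behind it; x points along the fingers, z is the direction in which the jaws open and shut, and the axes are right-handed (so a half turn about x gives the same grasp; the last joint's range is limited). The gripper opens to 88 mm and grips with 3 to 60 N. Pads are 19 mm wide; open, the fingers measure 130 mm over their backs; the gripper's body (78 mm by 193 mm) begins 47 mm behind the grasp point.
Start: joints at [-0.87, 0.359, 0.012, 0, -1.224, -0.288], TCP at [0.271, -0.618, 0.238] pointing down, gripper open.
Joint ranges: [-3.07, 3.07], [-1.43, 2.12], [-1.02, 1.25], [-3.03, 1.67], [-3.05, -0], [-3.03, 3.03]. Speed limits (rad/s): [2.39, 2.39, 3.01, 3.14, 3.14, 3.14].

### API

Orientations are given as [roll, pitch, yaw] about the fixed x, y, z axes, in that order (R = Rz(yaw) Ry(pitch) Rx(roll)).
In Python, from station import arm gives the robot as it stands.
- The arm moves only by the tool jog_arm, never from a script. Its argument "motion" is a list of rows, each an object of numbers: "dx", "dy", "dz": the shift along the tool's x, y, z in m; "twist": the turn about the tool's x in degrees. In form: [{"dx": .., "dy": .., "dz": .., "twist": ..}, ...]. A call has 1 to 20 rows; each row is the pose to reach, as a shift and turn from the pose commanded when the call began, along the tool's axes at that moment; what a row does not reach only later rows make up. A row lasts 1/12 s, in which the tool goes at most 41.7 mm and 7.16 degrees, less where a joint would pass 70% of its speed; a pose out of reach is approached as far as the arm can. A call with a gripper value outside its range is refused whole. "gripper" is the finger opening in m, from 0 to 0.0876, set as the call begins (left out, the last holds). The fingers move at their own pace and stop on an object; "newtons" is the grip in N (left out, the last holds). Time passes only in rows, so rows that repeat a pose let the fingers close. It gives the time, the measured TCP pose, the force and the opening at its end, in the units of the state.
- arm.get_state(): the state, without advancing time (a new reading comes with each control period).
- arm.grab_frame(name): name is "scene" or "top"; returns the picture (384x512x3 uint8, red, green, blue); there is no depth.
- arm.camera_model(name): a dict with "camera_matrix" (3x3 intrinsics, pixels), "eye" and "attitude" of the camera in the world. Camera axes: x right, y down, z forward; pixel columns grow to the right and rows downward; lengths in m; the calibration is good to about 2 mm. A picture is of the moment at which its call begins. camera_model takes no time and is no camera call.
- arm.job_done(): hands the job in, once; it reports no verdict.
The state is a dict: "t": time; "q": joint angles; "qd": joint speeds; "joint_efforts": joint torques, N m; "eef_pos": TCP position; "ee_rot": TCP orientation; "force": force on the tool from outside, world axes, zero at the start; "moment": the same for the moment, N m; "width": finger opening in m.
Only numpy, scipy, OpenCV 4.12 (cv2) and the standard library are available. Lean on these libraries where they do the work, as an engineer would, in place of code of your own. Each camera call takes 0.05 s, during which the arm holds its last target.

### The job

Put the loose stepped steel block away in the aluminium cassette: pull up the sprung orange knob, slide the keeper gate fully open, and tip the block in, tall end first under the fixed hook, until it lies flat on the pocket floor, without forcing it. Then slide the gate shut over the low step, with the plunger dropped into its locking hole, and let go; do not disturb the other things on the table.

Things in the scene. Friction and masses are not known exactly. Their poses are not given: they have to be found in the camera images.
- cassette: Aluminium plate 118 x 176 x 12 mm fixed to the table, pocket on top. Origin on the table under the pocket; x along the pocket, y across it towards the gate's opening side, z up. In mm of this frame: plate x -65..53, y -50..126, z 0..12; dark gate guides x -14..39, y 50..122, top z 33. The nest (hook, stop, pocket walls) is clamped up to 6 mm off along x, amount not told: find it by touch or sight
- pocket (a point): Nominal middle of the pocket floor, cassette x -8.75, y 0, z 12 mm (the real one is up to 6 mm off along x with the nest). Pocket 62.5 mm long, 22.5 mm wide; grey side walls 4 mm thick, 6 mm high; rear wall at the +x end 5 mm high, 8 mm thick. Hook and rear wall stop a level block from being lowered in; once in, it has 2.5 mm play along x
- hook (a point): Nominal lower edge of the free end of the dark steel hook, cassette x -32, z 36 mm (24 over the floor); the real one is up to 6 mm off along x with the nest. 12 mm wide, 6 thick, it juts 8 mm in +x from an 18 mm wide post, the end stop. The block's tall end goes under it first, tipped nose-down 10 to 18 degrees, until it touches the stop; then the low end is let down inside the rear wall
- gate (a joint): Brass keeper gate's slide along the cassette's +y, in m: 0 shut, 0.045 fully open (beside the pocket). About 1.5 N friction. Locked at both ends by the plunger, with 1 mm play. Shut, its tongue spans x 11..18, y -12..28, z 24..30 mm of the cassette, 2 mm over the stowed low step
- plunger (a joint): Lift of the sprung locking plunger in the gate, in m: 0 down in a hole, 0.011 fully up. Its pin blocks the gate unless lifted more than 0.006 (about 3.5 N to start, 5 N at the top); let go between the two holes it rests at 0.006 on the land and drops by itself when the gate reaches either end
- knob (a point): Middle of the orange pull knob on the plunger, moves with gate and plunger: upright cylinder 22 mm diameter, 22 mm tall (11 mm above and below this point). Plunger down, the brass plate's top lies 19 mm and the guides' tops 16 mm below this point. Gate shut: x 12, y 45, z 49 mm of the cassette
- block_centre (a point): Centre of the loose steel stepped block, 60 x 20 x 20 mm, 0.13 to 0.25 kg, 10 mm over its underside. Its y runs along it: y -10..30 mm is 20 mm tall, y -30..-10 mm is a low step 10 mm tall; x across the width. Stowed: +y (tall end) points to the cassette's -x, low step under the gate, centre 30 mm or up to 2.5 mm more from the stop, y 0, z 22 mm of the cassette
- v_block: Steel V-block 34 x 45 x 34 mm, bystander; origin centre of underside
- ring_gauge: Steel ring gauge 60 mm diameter, 16 mm high, bystander; origin centre of underside
- micrometer: Green-framed micrometer 50 x 137 x 13 mm lying, bystander; origin centre of underside
- loupe: Black loupe 37 mm diameter, 35 mm high, bystander; origin centre of underside
- bushing: Bronze collar bush 45 mm diameter, 37 mm high, bystander; origin centre of underside
Not all that is in view belongs to the job. Of the things that look like the part that bears block_centre, the middle-sized one is meant.

How it is judged:
By the outcome, as a careful person would: the job done as asked, in the order asked, and still so for the second after the job is handed in, with the robot touching nothing.
It also fails if it takes over 64 s, if anything falls off the work surface, if the arm or the gripper's body presses on something with over 40 N, if the wrist force passes 120 N, or if a joint passes its speed limit or range.

## Working session

There is one attempt and no reset: what is moved stays moved. The work goes in short steps, Python scripts to look and compute and a tool call to move; the robot and the scene stay as the last step left them, time stands still between calls to the robot, and variables do not carry over. Pictures are saved under pics/ and viewed, and the job is handed in when it is done.

Besides the shell and the picture viewer there is one more tool, called by a JSON object that holds its "name" and its "arguments". jog_arm: Moves the arm, as the interface text tells. Its arguments: {"type":"object","properties":{"motion":{"type":"array"},"gripper":{"type":"number"},"newtons":{"type":"number"}},"required":["motion"]}

```bash
ls; mkdir -p pics
python3 - <<'E'
from station import arm
import cv2
s=arm.get_state();print(s)
for n in("scene","top"):
    m=arm.camera_model(n);print(n,m)
    f=arm.grab_frame(n);cv2.imwrite(f"pics/{n}0.png",cv2.resize(f[:,:,::-1],(800,600),interpolation=cv2.INTER_CUBIC));cv2.imwrite(f"pics/raw_{n}0.png",f[:,:,::-1])
E
```

```text
pics
{'t': 0.0, 'q': array([-8.69889237e-01,  3.59424270e-01,  1.10776806e-02, -3.74673377e-04,
       -1.22409794e+00, -2.88063426e-01]), 'qd': array([ 0.00130688, -0.00089246, -0.00081266, -0.00095201, -0.00014667,
       -0.00226871]), 'joint_efforts': array([ 5.36458665e-04, -5.82726073e+01,  2.93063325e+01,  6.99733302e+00,
        6.89477936e-03, -1.80313100e-04]), 'eef_pos': array([ 0.27059765, -0.61787876,  0.23660227]), 'ee_rot': array([0.07756237, 1.5691109 , 2.06107475]), 'force': array([-0.03568578, -0.38457448,  0.3649714 ]), 'moment': array([-0.0121236 ,  0.00462925, -0.00569902]), 'width': 0.08747717927986257}
scene {'camera_matrix': array([[455.3514731 ,   0.        , 250.34066216],
       [  0.        , 455.3514731 , 192.23864716],
       [  0.        ,   0.        ,   1.        ]]), 'eye': array([0.05869657, 0.93069577, 0.93237195]), 'attitude': array([-2.35993204,  0.01788551, -2.62807643])}
top {'camera_matrix': array([[360.18066845,   0.        , 254.20491233],
       [  0.        , 360.18066845, 186.61912317],
       [  0.        ,   0.        ,   1.        ]]), 'eye': array([0.32850522, 0.17688218, 0.91414336]), 'attitude': array([-2.90945408, -0.00542914, -1.45736363])}
```

View pics/scene0.png

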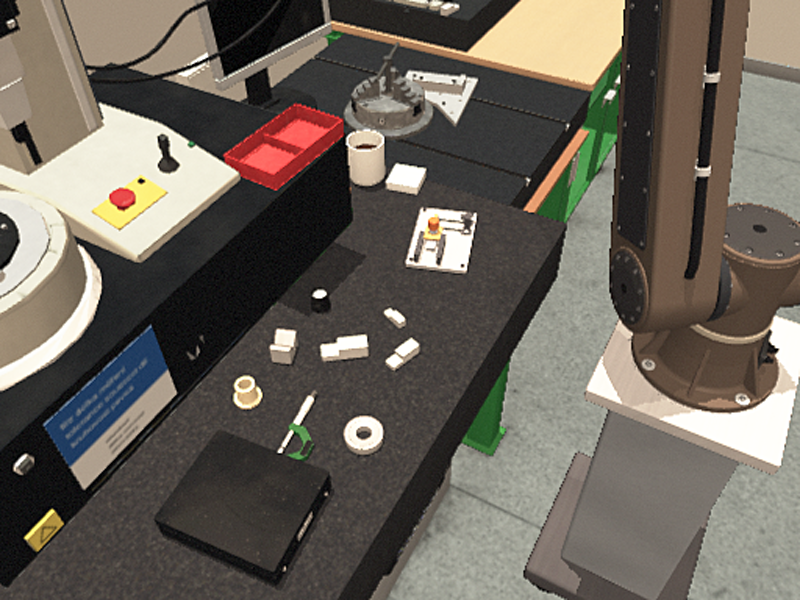

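View pics/top0.png

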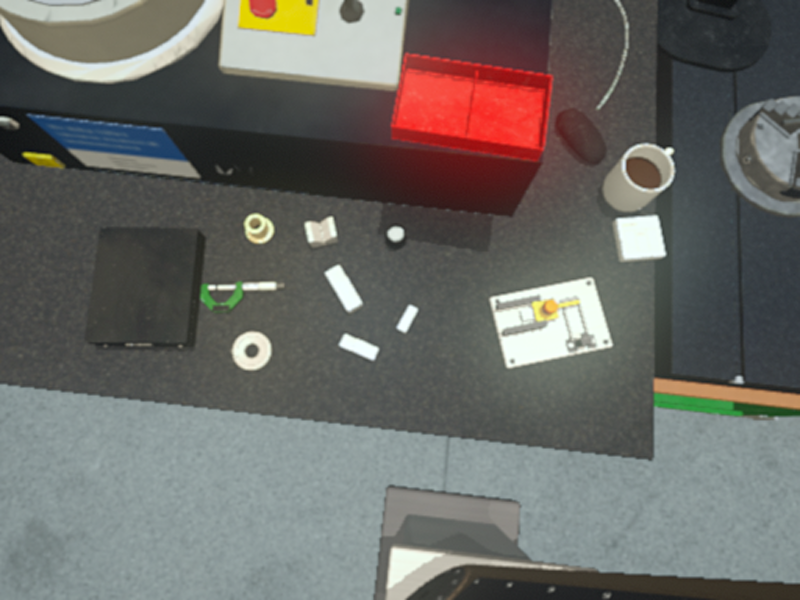

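```bash
cat > h.py <<'E'
import numpy as np, cv2
from scipy.spatial.transform import Rotation as Ro
from scipy.optimize import least_squares
from station import arm
def cam(n):
    m=arm.camera_model(n);return m["camera_matrix"],m["eye"],Ro.from_euler('xyz',m["attitude"]).as_matrix()
def proj(n,P):
    K,e,R=cam(n);p=(np.atleast_2d(P)-e)@R@K.T;return p[:,:2]/p[:,2:]
def ray(n,uv,z):
    K,e,R=cam(n);d=R@np.linalg.solve(K,[uv[0],uv[1],1.]);return e+d*(z-e[2])/d[2]
def tri(us,ut):
    f=lambda P:np.r_[proj("scene",P)[0]-us,proj("top",P)[0]-ut]
    r=least_squares(f,[.6,0,.03]);return r.x,r.fun
def crop(src,out,x0,y0,w,h,k,grid=10):
    f=cv2.imread(src)[y0:y0+h,x0:x0+w];g=cv2.resize(f,(w*k,h*k),interpolation=cv2.INTER_CUBIC)
    for u in range((x0//grid+1)*grid,x0+w,grid):
        cv2.line(g,(int((u-x0+.5)*k),0),(int((u-x0+.5)*k),6),(0,0,255),1);cv2.putText(g,str(u),(int((u-x0+.5)*k)-8,16),0,.35,(0,0,255),1)
    for v in range((y0//grid+1)*grid,y0+h,grid):
        cv2.line(g,(0,int((v-y0+.5)*k)),(6,int((v-y0+.5)*k)),(0,0,255),1);cv2.putText(g,str(v),(8,int((v-y0+.5)*k)+4),0,.35,(0,0,255),1)
    cv2.imwrite(out,g)
E
python3 - <<'E'
from h import *
print(proj("scene",[[.27,-.618,.237],[0,0,0]]),proj("top",[.27,-.618,.237]))
s=512/800
for n,l in(("top",[(342,288),(359,347),(407,318),(550,320),(257,230),(251,350)]),("scene",[(344,348),(402,354),(395,317),(440,240)])):
    for p in l: print(n,p,ray(n,np.array(p)*s,0.0).round(3))
crop("pics/raw_top0.png","pics/c1.png",305,170,95,75,8)
crop("pics/raw_scene0.png","pics/c2.png",250,125,66,60,10)
crop("pics/raw_top0.png","pics/c3.png",195,160,80,75,8)
crop("pics/raw_scene0.png","pics/c4.png",195,190,80,60,8)
E
```

```text
[[428.03618354  26.7643469 ]
 [448.54291955 228.26572991]] [[700.51925905 358.90504333]]
top (342, 288) [0.539 0.289 0.   ]
top (359, 347) [0.444 0.248 0.   ]
top (407, 318) [0.501 0.175 0.   ]
top (550, 320) [ 0.525 -0.06   0.   ]
top (257, 230) [0.624 0.447 0.   ]
top (251, 350) [0.42  0.422 0.   ]
scene (344, 348) [0.543 0.273 0.   ]
scene (402, 354) [0.448 0.237 0.   ]
scene (395, 317) [0.501 0.166 0.   ]
scene (440, 240) [ 0.526 -0.063  0.   ]
```

View pics/c1.png

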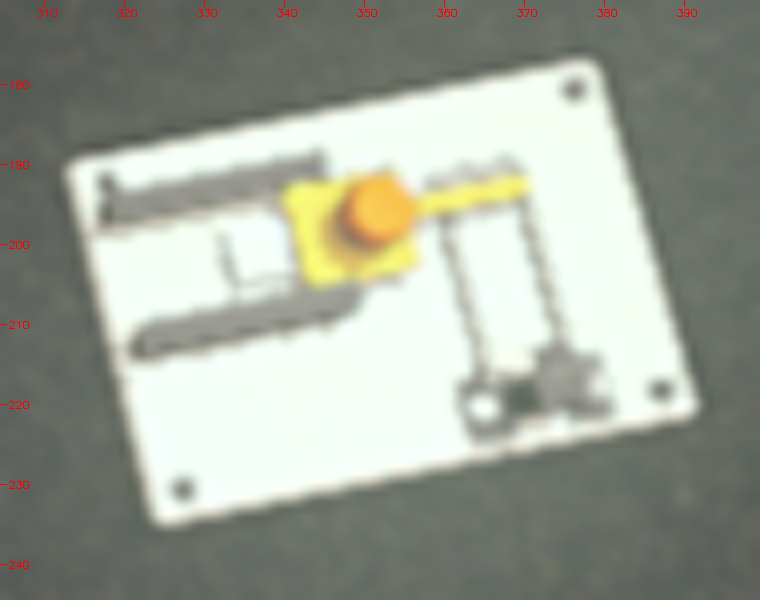

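View pics/c2.png

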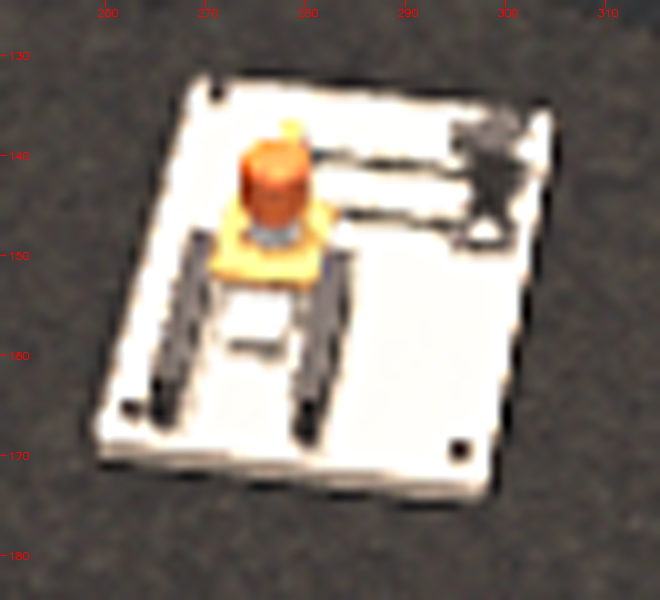

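View pics/c3.png

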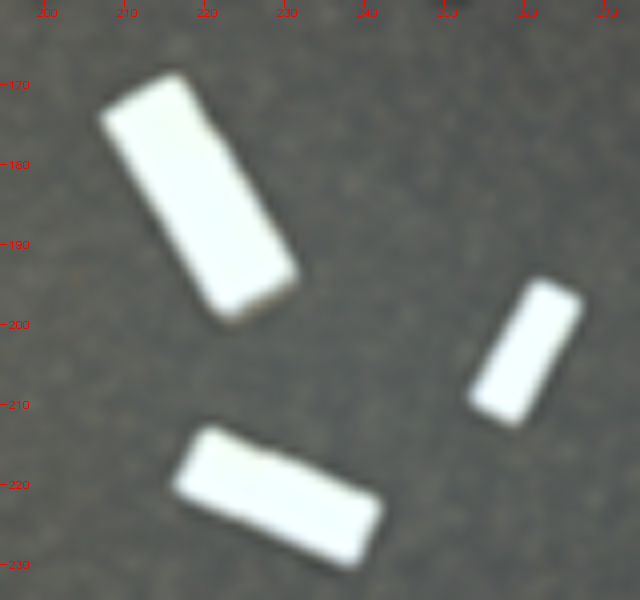

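View pics/c4.png

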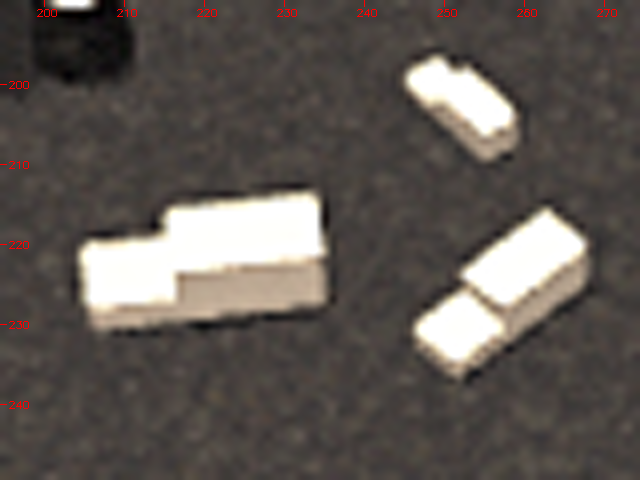

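```bash
cat >> h.py <<'E'
SS=8
def sil(n,polys,box):
    x0,y0,w,h=box;m=np.zeros((h*SS,w*SS),np.uint8)
    for P in polys:
        uv=proj(n,P);q=((uv-[x0,y0]+.5)*SS-.5)
        hull=cv2.convexHull(q.astype(np.float32));cv2.fillPoly(m,[np.round(hull*16).astype(np.int32)],255,shift=4)
    return cv2.resize(m,(w,h),interpolation=cv2.INTER_AREA)/255.
def boxpts(a,b): return np.array([[x,y,z] for x in(a[0],b[0]) for y in(a[1],b[1]) for z in(a[2],b[2])])/1000
BLOCK=[boxpts((-10,-10,-10),(10,30,10)),boxpts((-10,-30,-10),(10,-10,0))]
PLATE=[boxpts((-65,-50,0),(53,126,12))]
def place(polys,x,y,z,yaw):
    R=Ro.from_euler('z',yaw).as_matrix();return [p@R.T+[x,y,z] for p in polys]
def soft(img,box,lo,hi):
    x0,y0,w,h=box;g=cv2.cvtColor(img,cv2.COLOR_BGR2GRAY).astype(float)[y0:y0+h,x0:x0+w]
    return np.clip((g-lo)/(hi-lo),0,1)
def fit(views,polys,z,p0,mask=None):
    from scipy.optimize import minimize
    def c(p):
        s=0
        for n,im,box in views: s+=((sil(n,place(polys,p[0]/1000,p[1]/1000,z,p[2]/30),box)-im)**2).sum()
        return s
    p=np.array([p0[0]*1000,p0[1]*1000,p0[2]*30])
    r=minimize(c,p,method='Nelder-Mead',options=dict(initial_simplex=p+np.array([[0,0,0],[5,0,0],[0,5,0],[0,0,3]]),xatol=.02,fatol=.01))
    return r.x[0]/1000,r.x[1]/1000,r.x[2]/30,r.fun
E
cat > f1.py <<'E'
from h import *
import sys
t=cv2.imread("pics/raw_top0.png");s=cv2.imread("pics/raw_scene0.png")
bt=(208,205,45,35);bs=(238,208,38,36)
T=("top",soft(t,bt,90,200),bt);S=("scene",soft(s,bs,80,130),bs)
a=ray("scene",(261,222),.02);b=ray("scene",(250,230),.01);print(a,b)
yaw=np.arctan2(a[1]-b[1],a[0]-b[0])-np.pi/2
p0=((.444),.245,yaw)
for v in([T],[S],[T,S]): r=fit(v,BLOCK,.01,p0);print([x[0] for x in v],np.round(r,4),np.degrees(r[2]))
bt=(308,170,90,70);bs=(253,128,60,52)
def hull(m):  # fill interior dark fittings
    b=(m>.5).astype(np.uint8);c=max(cv2.findContours(b,cv2.RETR_EXTERNAL,cv2.CHAIN_APPROX_NONE)[0],key=cv2.contourArea)
    f=cv2.fillPoly(np.zeros_like(b),[cv2.convexHull(c)],1);f=cv2.erode(f,np.ones((5,5)));return np.maximum(m,f)
T=("top",hull(soft(t,bt,90,220)),bt);S=("scene",hull(soft(s,bs,75,150)),bs)
for v in([T],[S],[T,S]): r=fit(v,PLATE,0,(.53,-.09,.2));print([x[0] for x in v],np.round(r,4),np.degrees(r[2]))
E
python3 f1.py
```

```text
[0.43839798 0.23315738 0.02      ] [0.45473173 0.26390132 0.01      ]
['top'] [ 0.4445  0.2484 -3.4319 11.8223] -196.63606562817603
['scene'] [ 0.4447  0.2426 -3.4433 13.8675] -197.2856806506319
['top', 'scene'] [ 0.4444  0.2455 -3.4514 51.0295] -197.7507878499287
['top'] [ 0.5385 -0.092   0.3151 54.6494] 18.055385438620885
['scene'] [ 0.5398 -0.0983  0.3125 12.1611] 17.90738593582302
['top', 'scene'] [ 5.387000e-01 -9.340000e-02  3.151000e-01  1.290537e+02] 18.05408759001836
```

```bash
cat >> h.py <<'E'
def tool():
    s=arm.get_state();return s,Ro.from_euler('xyz',s["ee_rot"]).as_matrix()
def go(target,jaw=None,p=None):
    """shift along tool axes & twist to reach target; jaw: world direction deg of tool z (mod 180)"""
    s,R=tool();p=s["eef_pos"] if p is None else np.array(p)
    d=R.T@(np.array(target)-p);a=np.degrees(np.arctan2(R[1,2],R[0,2]))
    # twist about tool x (down): positive twist turns world yaw by -twist
    tw=0 if jaw is None else -((jaw-a+90)%180-90)
    print("jaw now %.2f q6 %.2f | d %s twist %.2f"%(a,s["q"][5],d.round(4),tw))
    return d,tw
C0=np.array([.5391,-.095,0]);CY=np.radians(18.0)
def cas(x,y,z):
    c,s_=np.cos(CY),np.sin(CY);return C0+np.array([c*x-s_*y,s_*x+c*y,z])/1000
E
python3 - <<'E'
from h import *
s,R=tool();print(R.round(4))
k=cas(12,45,49);print(k)
for j in(18,108):go([k[0],k[1],.2],j)
E
```

```text
[[-7.000e-04 -9.161e-01 -4.011e-01]
 [ 1.200e-03 -4.011e-01  9.161e-01]
 [-1.000e+00  2.000e-04  1.400e-03]]
[ 0.53660691 -0.04849425  0.049     ]
jaw now 113.64 q6 -0.29 | d [ 0.0373 -0.4721  0.4149] twist -84.36
jaw now 113.64 q6 -0.29 | d [ 0.0373 -0.4721  0.4149] twist 5.64
```

{"name": "jog_arm", "arguments": {"motion": [{"dx":0.0373,"dy":-0.4721,"dz":0.4149,"twist":5.64},{"dx":0.0373,"dy":-0.4721,"dz":0.4149,"twist":5.64},{"dx":0.0373,"dy":-0.4721,"dz":0.4149,"twist":5.64},{"dx":0.0373,"dy":-0.4721,"dz":0.4149,"twist":5.64},{"dx":0.0373,"dy":-0.4721,"dz":0.4149,"twist":5.64},{"dx":0.0373,"dy":-0.4721,"dz":0.4149,"twist":5.64},{"dx":0.0373,"dy":-0.4721,"dz":0.4149,"twist":5.64},{"dx":0.0373,"dy":-0.4721,"dz":0.4149,"twist":5.64},{"dx":0.0373,"dy":-0.4721,"dz":0.4149,"twist":5.64},{"dx":0.0373,"dy":-0.4721,"dz":0.4149,"twist":5.64},{"dx":0.0373,"dy":-0.4721,"dz":0.4149,"twist":5.64},{"dx":0.0373,"dy":-0.4721,"dz":0.4149,"twist":5.64},{"dx":0.0373,"dy":-0.4721,"dz":0.4149,"twist":5.64},{"dx":0.0373,"dy":-0.4721,"dz":0.4149,"twist":5.64},{"dx":0.0373,"dy":-0.4721,"dz":0.4149,"twist":5.64},{"dx":0.0373,"dy":-0.4721,"dz":0.4149,"twist":5.64},{"dx":0.0373,"dy":-0.4721,"dz":0.4149,"twist":5.64}], "gripper": 0.045}}

```text
t: 1.52
eef_pos: [0.5373, -0.0465, 0.1995]
ee_rot: [1.411, 1.57, -2.984]
force: [-0.2, -0.3, -0.1]
width: 0.045
```

```bash
cat >> h.py <<'E'
def snap(tag,names=("scene","top")):
    for n in names: cv2.imwrite(f"pics/raw_{n}{tag}.png",arm.grab_frame(n)[:,:,::-1])
E
python3 - <<'E'
from h import *
s,R=tool();print(s["eef_pos"],R.round(3))
snap("1")
for n in("scene","top"):
  tips=[s["eef_pos"]+R@np.array([.011,0,sg*(s["width"]/2)]) for sg in(1,-1)];print(n,proj(n,tips))
crop("pics/raw_scene1.png","pics/d1.png",230,60,100,75,8);crop("pics/raw_top1.png","pics/d2.png",310,160,100,75,8)
E
```

```text
[ 0.53734021 -0.04652951  0.1994781 ] [[-0.001 -0.95  -0.313]
 [-0.    -0.313  0.95 ]
 [-1.     0.001  0.   ]]
scene [[276.04655282 109.45688219]
 [278.48068683 100.47812451]]
top [[359.93907801 183.90522735]
 [380.74398545 179.67508369]]
```

View pics/d1.png

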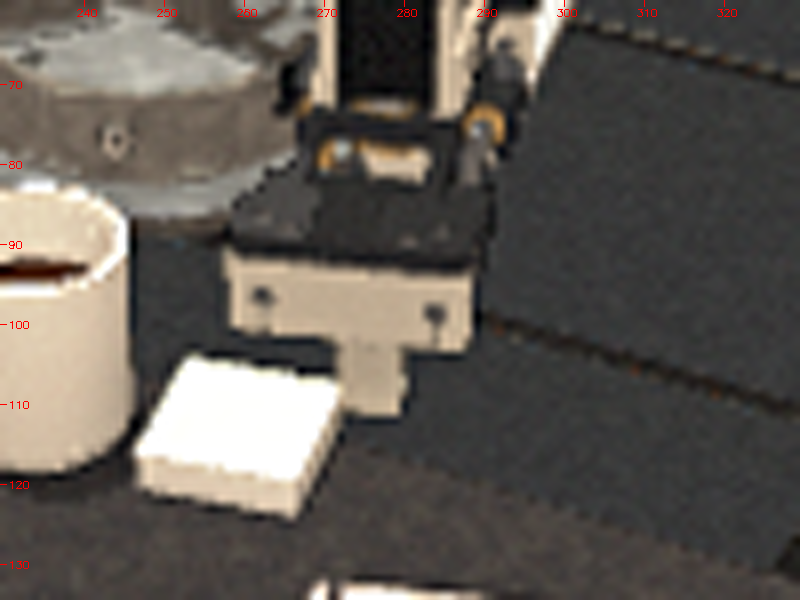

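View pics/d2.png

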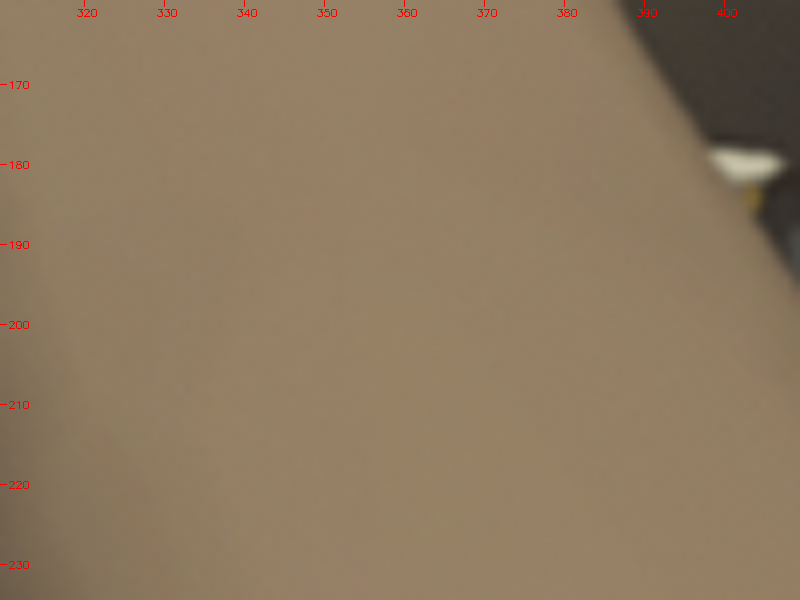

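Run:
```python
from h import *
k=cas(12,45,49);print(k, tool()[0]["eef_pos"])
go([k[0],k[1],.050],108)
# scene-only knob: orange region, pixels from c2
s=cv2.imread("pics/raw_scene0.png").astype(int);t=cv2.imread("pics/raw_top0.png").astype(int)
for n,im,(x0,y0,x1,y1) in(("scene",s,(268,133,288,150)),("top",t,(340,185,362,208))):
    b,g,r=[im[y0:y1,x0:x1,i] for i in range(3)]
    m=(r>140)&(g<r*.72)&(b<r*.5);v,u=np.nonzero(m);print(n,m.sum(),u.mean()+x0,v.mean()+y0,u.min()+x0,u.max()+x0,v.min()+y0,v.max()+y0)
for n in("scene","top"):
    print(n,proj(n,[k,k+[0,0,.011],k-[0,0,.011]]))
# plate heights: knob center tri
```

```text
[ 0.53660691 -0.04849425  0.049     ] [ 0.53630815 -0.04877978  0.19981968]
jaw now 108.06 q6 -1.53 | d [ 0.1498 -0.0005  0.0002] twist 0.06
scene 42 277.26190476190476 143.83333333333334 274 283 139 148
top 10 349.8 197.7 348 353 195 199
scene [[276.68126698 142.98963507]
 [276.7650774  140.16368135]
 [276.59839111 145.78407714]]
top [[353.02104181 195.95939879]
 [354.25563614 195.03115824]
 [351.81595961 196.86545039]]
```

{"name": "jog_arm", "arguments": {"motion": [{"dx":0.04,"dy":-0.0005,"dz":0},{"dx":0.08,"dy":-0.0005,"dz":0},{"dx":0.11,"dy":-0.0005,"dz":0},{"dx":0.13,"dy":-0.0005,"dz":0},{"dx":0.14,"dy":-0.0005,"dz":0},{"dx":0.148,"dy":-0.0005,"dz":0},{"dx":0.148,"dy":-0.0005,"dz":0},{"dx":0.148,"dy":-0.0005,"dz":0}]}}

```text
invalid input
```

{"name": "jog_arm", "arguments": {"motion": [{"dx":0},{"dx":0},{"dx":0},{"dx":0}], "gripper": 0.03, "newtons": 5}}

```text
invalid input
```

{"name": "jog_arm", "arguments": {"motion": [{"dx":0}], "gripper": 0.022}}

```text
invalid input
```

{"name": "jog_arm", "arguments": {"motion": [{"dx":0}]}}

```text
invalid input
```

{"name": "jog_arm", "arguments": {"motion": [{"dx":0},{"dx":0}]}}

```text
invalid input
```

Every row needs all four keys.

{"name": "jog_arm", "arguments": {"motion": [{"dx":0.04,"dy":-0.0005,"dz":0,"twist":0},{"dx":0.08,"dy":-0.0005,"dz":0,"twist":0},{"dx":0.11,"dy":-0.0005,"dz":0,"twist":0},{"dx":0.13,"dy":-0.0005,"dz":0,"twist":0},{"dx":0.14,"dy":-0.0005,"dz":0,"twist":0},{"dx":0.148,"dy":-0.0005,"dz":0,"twist":0},{"dx":0.148,"dy":-0.0005,"dz":0,"twist":0},{"dx":0.148,"dy":-0.0005,"dz":0,"twist":0}]}}

```text
t: 2.28
eef_pos: [0.5378, -0.0491, 0.0531]
ee_rot: [-1.848, 1.57, 0.037]
force: [0.9, 0.1, -0.0]
width: 0.0452
```

{"name": "jog_arm", "arguments": {"motion": [{"dx":0,"dy":0,"dz":0,"twist":0},{"dx":0,"dy":0,"dz":0,"twist":0}], "gripper": 0.03, "newtons": 5}}

```text
t: 2.45
eef_pos: [0.5382, -0.0486, 0.0536]
ee_rot: [-1.685, 1.568, 0.201]
force: [0.6, -0.4, -0.3]
width: 0.0363
```

Run:
```python
from h import *
snap("2");s,R=tool();print(s["eef_pos"],s["force"],s["width"])
crop("pics/raw_scene2.png","pics/e1.png",240,100,75,75,10);crop("pics/raw_top2.png","pics/e2.png",310,160,100,75,8)
```

```text
[ 0.53784923 -0.04850952  0.05329281] [ 0.4602176  -0.37264908 -1.48274522] 0.03161836627873321
```

View pics/e1.png

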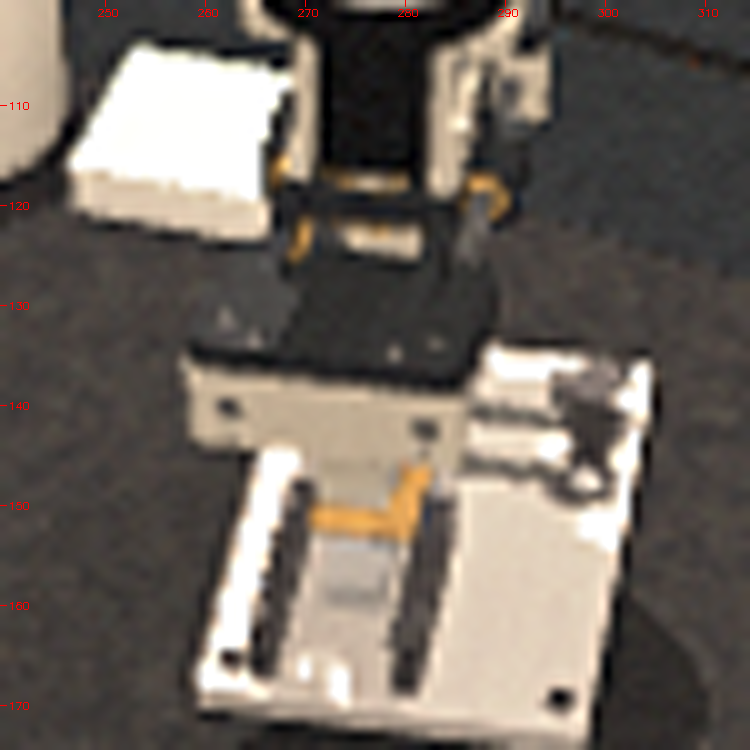

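View pics/e2.png

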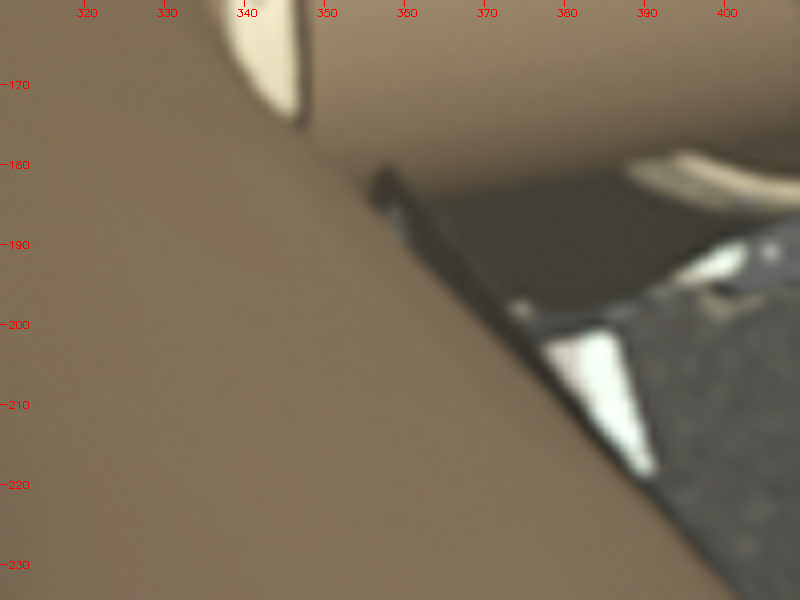

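{"name": "jog_arm", "arguments": {"motion": [{"dx":0,"dy":0,"dz":0,"twist":0},{"dx":0,"dy":0,"dz":0,"twist":0}], "gripper": 0.026, "newtons": 5}}

```text
t: 2.72
eef_pos: [0.5374, -0.0486, 0.0527]
ee_rot: [-1.641, 1.57, 0.244]
force: [-0.8, 0.1, 0.0]
width: 0.0269
```

{"name": "jog_arm", "arguments": {"motion": [{"dx":0,"dy":0,"dz":0,"twist":0},{"dx":0,"dy":0,"dz":0,"twist":0}], "gripper": 0.02, "newtons": 5}}

```text
t: 2.88
eef_pos: [0.5372, -0.0477, 0.0525]
ee_rot: [-0.541, 1.569, 1.344]
force: [-3.1, 8.6, 4.7]
width: 0.023
```

{"name": "jog_arm", "arguments": {"motion": [{"dx":0,"dy":0,"dz":0,"twist":0},{"dx":0,"dy":0,"dz":0,"twist":0}]}}

```text
t: 3.05
eef_pos: [0.5371, -0.0474, 0.0525]
ee_rot: [-0.439, 1.569, 1.446]
force: [-4.2, 8.7, 4.9]
width: 0.0227
```

{"name": "jog_arm", "arguments": {"motion": [{"dx":0,"dy":0,"dz":0.001,"twist":0},{"dx":0,"dy":0,"dz":0.002,"twist":0},{"dx":0,"dy":0,"dz":0.002,"twist":0}]}}

```text
t: 3.3
eef_pos: [0.5368, -0.0465, 0.0525]
ee_rot: [-1.894, 1.57, -0.008]
force: [0.3, 1.4, 3.5]
width: 0.0214
```

{"name": "jog_arm", "arguments": {"motion": [{"dx":0,"dy":0,"dz":0,"twist":0},{"dx":0,"dy":0,"dz":0,"twist":0},{"dx":-0.004,"dy":0,"dz":0,"twist":0},{"dx":-0.008,"dy":0,"dz":0,"twist":0},{"dx":-0.01,"dy":0,"dz":0,"twist":0},{"dx":-0.01,"dy":0,"dz":0,"twist":0},{"dx":-0.01,"dy":0,"dz":0,"twist":0}], "newtons": 25}}

```text
t: 3.88
eef_pos: [0.5367, -0.0467, 0.0622]
ee_rot: [-0.911, 1.57, 0.974]
force: [0.6, 4.0, -5.3]
width: 0.0208
```

{"name": "jog_arm", "arguments": {"motion": [{"dx":0,"dy":0,"dz":0.004,"twist":0},{"dx":0,"dy":0,"dz":0.01,"twist":0},{"dx":0,"dy":0,"dz":0.017,"twist":0},{"dx":0,"dy":0,"dz":0.024,"twist":0},{"dx":0,"dy":0,"dz":0.031,"twist":0},{"dx":0,"dy":0,"dz":0.037,"twist":0},{"dx":0,"dy":0,"dz":0.041,"twist":0},{"dx":0,"dy":0,"dz":0.044,"twist":0},{"dx":0,"dy":0,"dz":0.044,"twist":0},{"dx":0,"dy":0,"dz":0.044,"twist":0}]}}

```text
t: 4.72
eef_pos: [0.523, -0.0045, 0.0623]
ee_rot: [-0.431, 1.57, 1.454]
force: [1.8, 2.1, -5.3]
width: 0.0207
```

{"name": "jog_arm", "arguments": {"motion": [{"dx":0,"dy":0,"dz":0.001,"twist":0},{"dx":0,"dy":0,"dz":0.0015,"twist":0},{"dx":0,"dy":0,"dz":0.0015,"twist":0}]}}

```text
t: 4.97
eef_pos: [0.5227, -0.0037, 0.0623]
ee_rot: [-2.488, 1.571, -0.603]
force: [3.7, 0.4, -5.5]
width: 0.0208
```

{"name": "jog_arm", "arguments": {"motion": [{"dx":0.003,"dy":0,"dz":0,"twist":0},{"dx":0.006,"dy":0,"dz":0,"twist":0},{"dx":0.0095,"dy":0,"dz":0,"twist":0},{"dx":0.0095,"dy":0,"dz":0,"twist":0}]}}

```text
t: 5.3
eef_pos: [0.5228, -0.0036, 0.0527]
ee_rot: [2.981, 1.57, -1.416]
force: [2.8, 0.0, -1.8]
width: 0.0209
```

{"name": "jog_arm", "arguments": {"motion": [{"dx":0,"dy":0,"dz":0,"twist":0},{"dx":0,"dy":0,"dz":0,"twist":0},{"dx":0,"dy":0,"dz":0,"twist":0},{"dx":-0.03,"dy":0,"dz":0,"twist":0},{"dx":-0.07,"dy":0,"dz":0,"twist":0},{"dx":-0.1,"dy":0,"dz":0,"twist":0},{"dx":-0.13,"dy":0,"dz":0,"twist":0},{"dx":-0.15,"dy":0,"dz":0,"twist":0}], "gripper": 0.045}}

```text
t: 5.97
eef_pos: [0.5229, -0.0035, 0.206]
ee_rot: [-1.683, 1.568, 0.202]
force: [0.8, 0.4, 0.9]
width: 0.045
```

Run:
```python
from h import *
snap("3",("scene",));s,R=tool();print(s["eef_pos"],s["force"],s["width"])
crop("pics/raw_scene3.png","pics/g1.png",240,100,75,75,10)
# block target (top camera fit), grip at block y=-7
yaw=-3.4319+2*np.pi;u=np.array([-np.sin(yaw),np.cos(yaw)]);print("tall dir",u,np.degrees(yaw))
c=np.array([.4445,.2484]);g=c-.007*u;print(g)
go([g[0],g[1],.08],np.degrees(yaw))
```

```text
[ 0.52462494 -0.00336134  0.20919986] [ 2.31348652 -0.14061927  4.27838166] 0.04482425894596502
tall dir [-0.28624672 -0.95815594] 163.36661428905276
[0.44650373 0.25510709]
jaw now 108.06 q6 -1.63 | d [ 0.1289 -0.0049  0.2701] twist -55.31
```

View pics/g1.png

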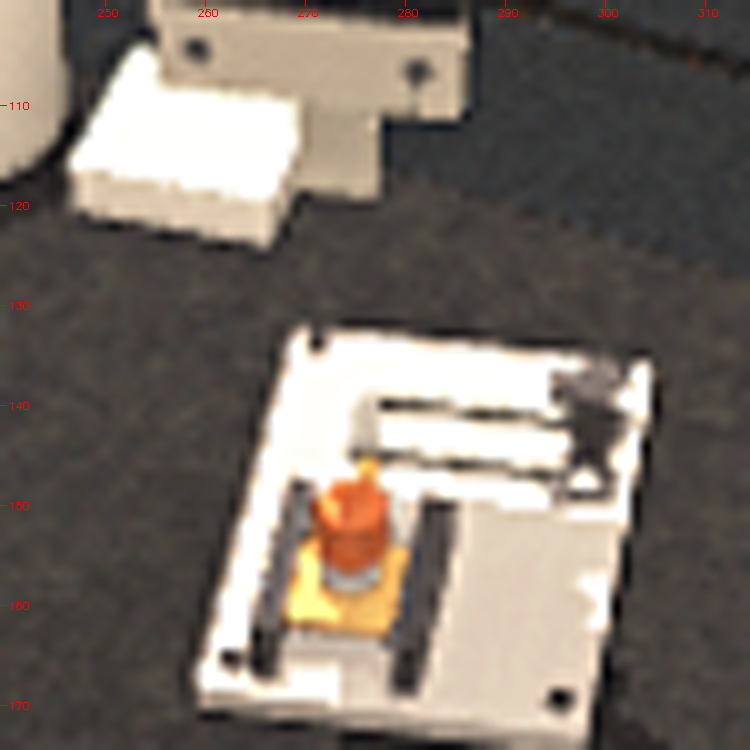

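{"name": "jog_arm", "arguments": {"motion": [{"dx":0.01,"dy":-0.0049,"dz":0.2701,"twist":-55.3},{"dx":0.02,"dy":-0.0049,"dz":0.2701,"twist":-55.3},{"dx":0.03,"dy":-0.0049,"dz":0.2701,"twist":-55.3},{"dx":0.04,"dy":-0.0049,"dz":0.2701,"twist":-55.3},{"dx":0.06,"dy":-0.0049,"dz":0.2701,"twist":-55.3},{"dx":0.08,"dy":-0.0049,"dz":0.2701,"twist":-55.3},{"dx":0.1,"dy":-0.0049,"dz":0.2701,"twist":-55.3},{"dx":0.11,"dy":-0.0049,"dz":0.2701,"twist":-55.3},{"dx":0.12,"dy":-0.0049,"dz":0.2701,"twist":-55.3},{"dx":0.12,"dy":-0.0049,"dz":0.2701,"twist":-55.3},{"dx":0.12,"dy":-0.0049,"dz":0.2701,"twist":-55.3},{"dx":0.12,"dy":-0.0049,"dz":0.2701,"twist":-55.3}]}}

```text
t: 7.02
eef_pos: [0.4445, 0.2546, 0.0839]
ee_rot: [-2.155, 1.569, 0.693]
force: [0.3, 0.7, 0.8]
width: 0.0449
```

```bash
sed -i 's/^C0=.*/C0=np.array([.5389,-.0925,0]);CY=np.radians(18.0)/' h.py
python3 - <<'E'
from h import *
snap("4");s,R=tool();print(s["eef_pos"],s["force"],s["width"])
crop("pics/raw_scene4.png","pics/i1.png",225,180,75,75,10)
crop("pics/raw_top4.png","pics/i2.png",310,165,94,70,8)
crop("pics/raw_top4.png","pics/i3.png",190,150,94,75,8)
E
```

```text
[0.44459167 0.25471452 0.08413384] [ 0.06992399 -0.0056306  -0.08850005] 0.04514039811807188
```

View pics/i1.png

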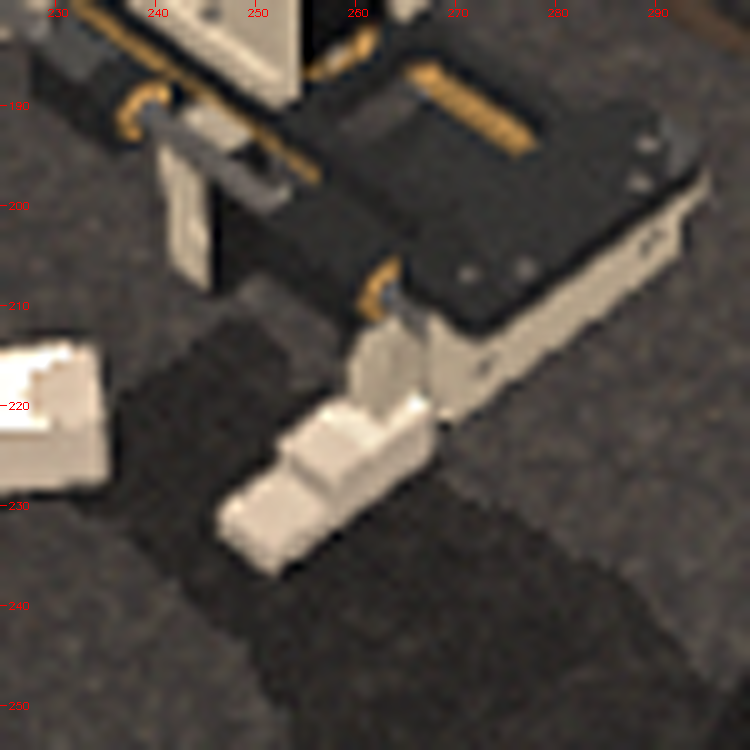

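View pics/i2.png

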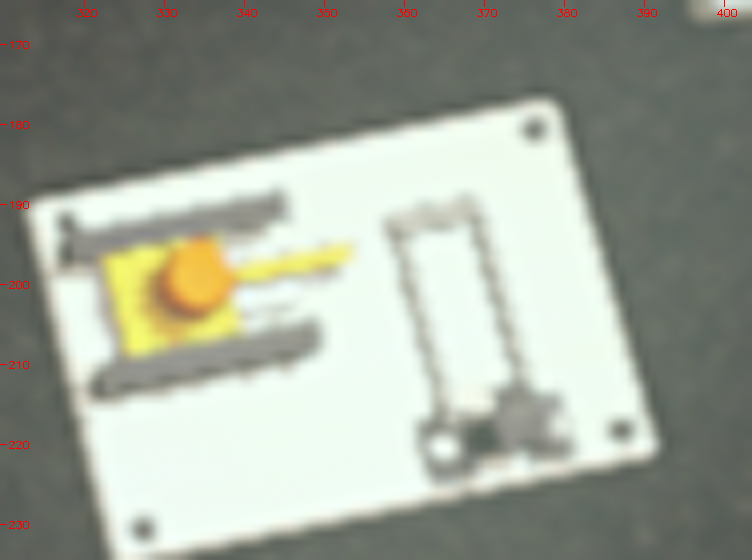

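View pics/i3.png

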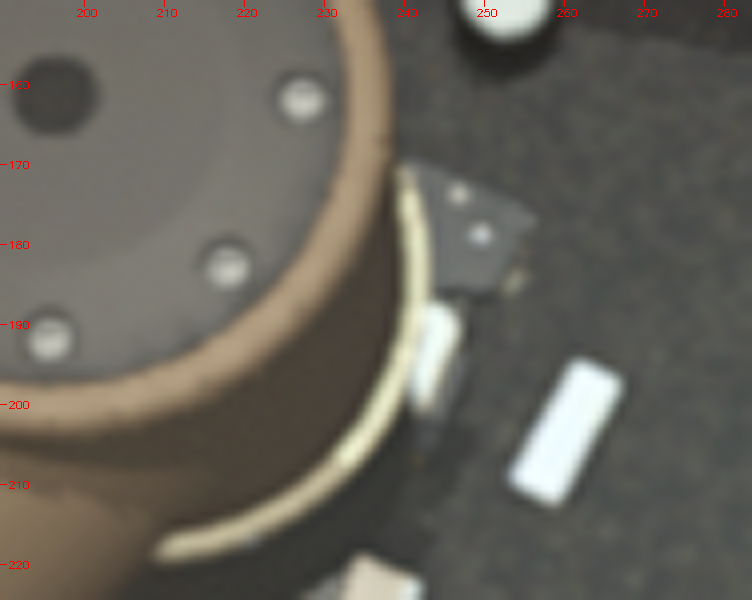

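Run:
```python
from h import *
for o in(-6,-3,0,3,6):
    print(o,proj("top",[cas(30.5+o,15,17),cas(30.5+o,-15,17),cas(22.5+o,11,17),cas(22.5+o,-11,17),cas(-32+o,6,42),cas(-32+o,-6,42)]).round(1).tolist())
print(proj("top",[cas(53,126,12),cas(53,-50,12),cas(-65,-50,12)]).round(1).tolist())
print(proj("scene",[cas(53,126,12),cas(53,-50,12),cas(-65,-50,12),cas(-65,126,12)]).round(1).tolist())
s,R=tool()
yaw=np.radians(163.37)
u=np.array([-np.sin(yaw),np.cos(yaw)]);g=np.array([.4445,.2484])-.007*u
go([g[0],g[1],.019],163.4)
tips=[s["eef_pos"]+R@np.array([.011,w,sg*(.0225)]) for sg in(1,-1) for w in(-.0095,.0095)];print(proj("scene",tips).round(1).tolist())
```

```text
-6 [[358.7, 191.5], [370.0, 189.2], [361.0, 194.2], [369.3, 192.5], [371.9, 213.0], [376.6, 212.0]]
-3 [[358.4, 190.4], [369.7, 188.1], [360.7, 193.1], [369.0, 191.4], [371.6, 211.8], [376.3, 210.9]]
0 [[358.1, 189.3], [369.4, 187.0], [360.4, 192.0], [368.7, 190.3], [371.3, 210.6], [376.0, 209.7]]
3 [[357.8, 188.2], [369.0, 185.9], [360.1, 190.8], [368.4, 189.2], [370.9, 209.4], [375.6, 208.5]]
6 [[357.5, 187.0], [368.7, 184.8], [359.8, 189.7], [368.1, 188.1], [370.6, 208.3], [375.3, 207.3]]
[[313.5, 189.7], [379.4, 176.6], [392.4, 220.9]]
[[258.3, 168.4], [268.3, 132.7], [304.3, 136.7], [297.4, 173.2]]
jaw now 163.18 q6 -1.20 | d [ 0.0651 -0.0008 -0.0017] twist -0.22
[[258.3, 219.7], [263.7, 215.8], [246.0, 210.3], [251.3, 206.5]]
```

{"name": "jog_arm", "arguments": {"motion": [{"dx":0.02,"dy":-0.0008,"dz":-0.0017,"twist":-0.2},{"dx":0.04,"dy":-0.0008,"dz":-0.0017,"twist":-0.2},{"dx":0.055,"dy":-0.0008,"dz":-0.0017,"twist":-0.2},{"dx":0.063,"dy":-0.0008,"dz":-0.0017,"twist":-0.2},{"dx":0.065,"dy":-0.0008,"dz":-0.0017,"twist":-0.2},{"dx":0.065,"dy":-0.0008,"dz":-0.0017,"twist":-0.2},{"dx":0.065,"dy":-0.0008,"dz":-0.0017,"twist":-0.2}]}}

```text
t: 7.7
eef_pos: [0.4461, 0.2555, 0.0187]
ee_rot: [-2.07, 1.569, 0.784]
force: [0.6, 0.6, 0.3]
width: 0.0448
```

Run:
```python
from h import *
snap("5",("scene",));s,R=tool();print(s["eef_pos"],s["force"],s["width"])
crop("pics/raw_scene5.png","pics/j1.png",225,180,75,75,10)
```

```text
[0.44617359 0.25566253 0.01883445] [-0.48336048 -0.38874065 -0.40386208] 0.04500231138638025
```

View pics/j1.png

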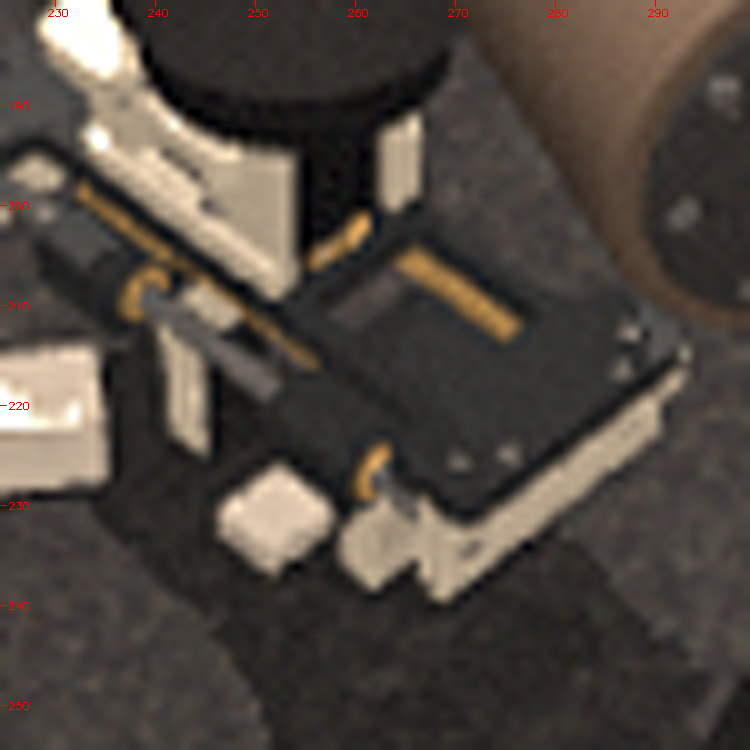

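{"name": "jog_arm", "arguments": {"motion": [{"dx":0,"dy":0,"dz":0,"twist":0},{"dx":0,"dy":0,"dz":0,"twist":0},{"dx":0,"dy":0,"dz":0,"twist":0},{"dx":0,"dy":0,"dz":0,"twist":0},{"dx":0,"dy":0,"dz":0,"twist":0}], "gripper": 0.015, "newtons": 3}}

```text
t: 8.17
eef_pos: [0.4457, 0.2553, 0.018]
ee_rot: [-2.057, 1.57, 0.797]
force: [0.4, 0.6, 3.2]
width: 0.02
```

{"name": "jog_arm", "arguments": {"motion": [{"dx":-0.003,"dy":0,"dz":0,"twist":0},{"dx":-0.006,"dy":0,"dz":0,"twist":0},{"dx":-0.009,"dy":0,"dz":0,"twist":0},{"dx":-0.012,"dy":0,"dz":0,"twist":0},{"dx":-0.012,"dy":0,"dz":0,"twist":0}]}}

```text
t: 8.58
eef_pos: [0.4458, 0.2554, 0.0304]
ee_rot: [-2.014, 1.57, 0.839]
force: [0.3, 0.2, -2.5]
width: 0.02
```

Run:
```python
from h import *
snap("6",("scene",));s,R=tool();print(s["eef_pos"],s["force"],s["width"])
crop("pics/raw_scene6.png","pics/k1.png",225,180,75,75,10)
```

```text
[0.44570695 0.25535277 0.03016214] [-1.21936774 -0.18329049 -2.50212106] 0.0201097923313377
```

View pics/k1.png

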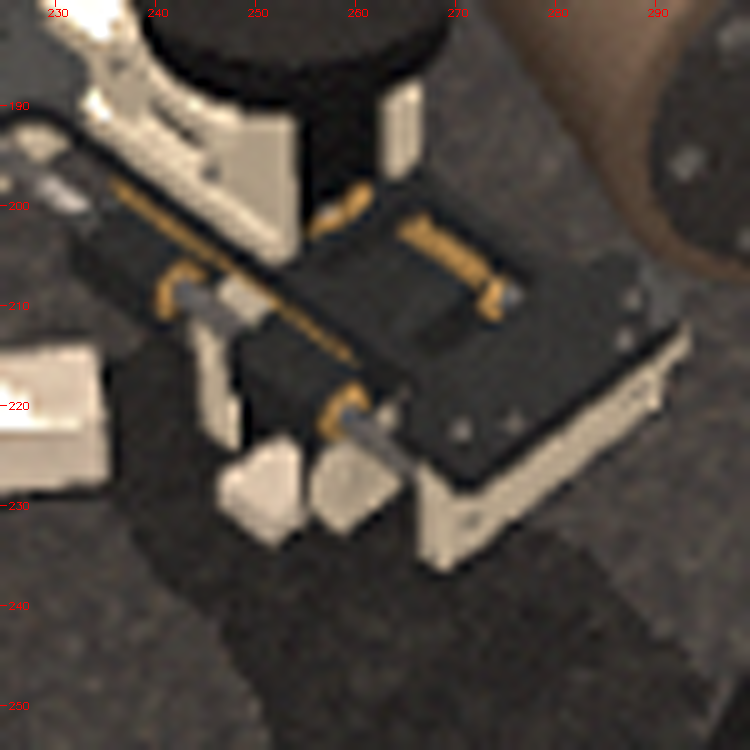

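Run:
```python
from h import *
s,R=tool();yaw=np.radians(163.37);u=np.array([-np.sin(yaw),np.cos(yaw),0])
print("tail dir in tool",R.T@(-u)*.014, R.T@[0,0,-1])
```

```text
tail dir in tool [ 1.02324571e-05 -1.39999529e-02 -3.48515912e-05] [9.99999691e-01 7.30168088e-04 2.90808668e-04]
```

{"name": "jog_arm", "arguments": {"motion": [{"dx":0.005,"dy":0,"dz":0,"twist":0},{"dx":0.01,"dy":0,"dz":0,"twist":0},{"dx":0.012,"dy":0,"dz":0,"twist":0},{"dx":0.0125,"dy":0,"dz":0,"twist":0}]}}

```text
t: 8.97
eef_pos: [0.4455, 0.2551, 0.0168]
ee_rot: [1.316, 1.57, -2.113]
force: [-0.9, 0.7, 4.9]
width: 0.0196
```

{"name": "jog_arm", "arguments": {"motion": [{"dx":0,"dy":0,"dz":0,"twist":0},{"dx":0,"dy":0,"dz":0,"twist":0}], "gripper": 0.032}}

```text
t: 9.13
eef_pos: [0.4455, 0.2551, 0.0171]
ee_rot: [1.26, 1.57, -2.169]
force: [-0.1, -0.3, 0.4]
width: 0.0283
```

{"name": "jog_arm", "arguments": {"motion": [{"dx":0,"dy":-0.005,"dz":0,"twist":0},{"dx":0.001,"dy":-0.011,"dz":0,"twist":0},{"dx":0.0015,"dy":-0.0145,"dz":0,"twist":0},{"dx":0.0015,"dy":-0.0145,"dz":0,"twist":0},{"dx":0.0015,"dy":-0.0145,"dz":0,"twist":0}]}}

```text
t: 9.55
eef_pos: [0.4497, 0.2694, 0.0156]
ee_rot: [1.034, 1.571, -2.395]
force: [0.3, -0.0, -0.3]
width: 0.0318
```

{"name": "jog_arm", "arguments": {"motion": [{"dx":0,"dy":0,"dz":0,"twist":0},{"dx":0,"dy":0,"dz":0,"twist":0},{"dx":0,"dy":0,"dz":0,"twist":0},{"dx":0,"dy":0,"dz":0,"twist":0}], "gripper": 0.015, "newtons": 3}}

```text
t: 9.88
eef_pos: [0.4496, 0.2689, 0.0158]
ee_rot: [0.889, 1.571, -2.54]
force: [-0.7, -0.4, -0.4]
width: 0.0199
```

{"name": "jog_arm", "arguments": {"motion": [{"dx":-0.003,"dy":0,"dz":0,"twist":0},{"dx":-0.006,"dy":0,"dz":0,"twist":0},{"dx":-0.009,"dy":0,"dz":0,"twist":0},{"dx":-0.011,"dy":0,"dz":0,"twist":0},{"dx":-0.011,"dy":0,"dz":0,"twist":0}]}}

```text
t: 10.3
eef_pos: [0.4498, 0.2692, 0.0273]
ee_rot: [-1.951, 1.57, 0.903]
force: [-0.2, -0.6, -2.3]
width: 0.0201
```

Run:
```python
from h import *
snap("7",("scene",));s,R=tool();print(s["eef_pos"],s["force"],s["width"])
crop("pics/raw_scene7.png","pics/l1.png",225,180,75,75,10)
```

```text
[0.44983082 0.26926311 0.0271423 ] [-0.21006906  0.47594767 -0.57738152] 0.019748381898691957
```

View pics/l1.png

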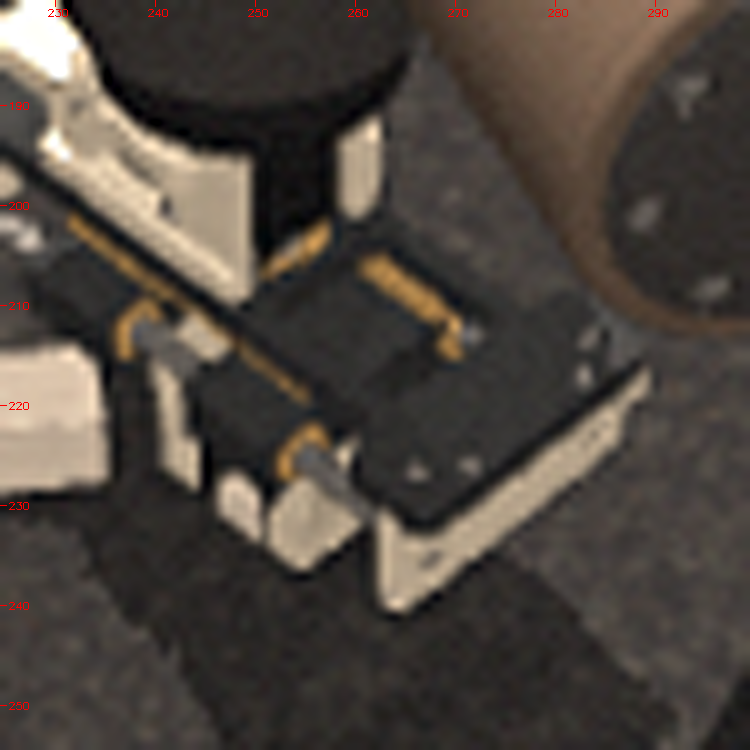

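{"name": "jog_arm", "arguments": {"motion": [{"dx":-0.004,"dy":0,"dz":0,"twist":0},{"dx":-0.01,"dy":0,"dz":0,"twist":0},{"dx":-0.02,"dy":0,"dz":0,"twist":0},{"dx":-0.035,"dy":0,"dz":0,"twist":0},{"dx":-0.06,"dy":0,"dz":0,"twist":0},{"dx":-0.08,"dy":0,"dz":0,"twist":0},{"dx":-0.08,"dy":0,"dz":0,"twist":0},{"dx":-0.08,"dy":0,"dz":0,"twist":0}]}}

```text
t: 11.02
eef_pos: [0.4503, 0.2699, 0.1087]
ee_rot: [-1.933, 1.567, 0.921]
force: [-0.2, -0.9, -2.4]
width: 0.0195
```

Run:
```python
from h import *
snap("8");s,R=tool();print(s["eef_pos"],s["force"],s["moment"],s["width"])
crop("pics/raw_scene8.png","pics/m1.png",225,160,75,75,10)
crop("pics/raw_top8.png","pics/m2.png",190,160,94,75,8)
```

```text
[0.449288   0.26870865 0.10674293] [ 0.0945485  -0.1953608  -0.65057464] [-0.04212119  0.08911342  0.01210266] 0.017108838551898705
```

View pics/m1.png

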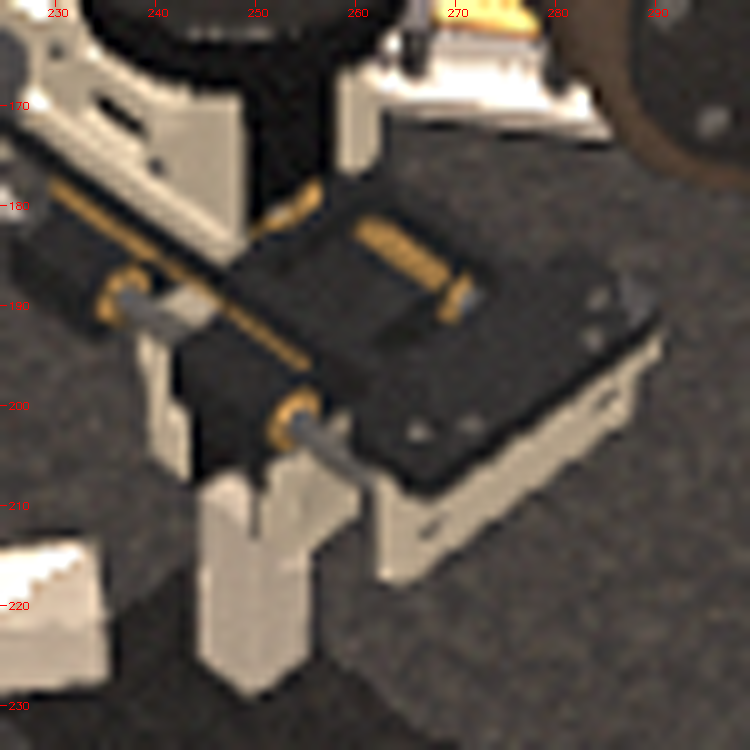

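View pics/m2.png

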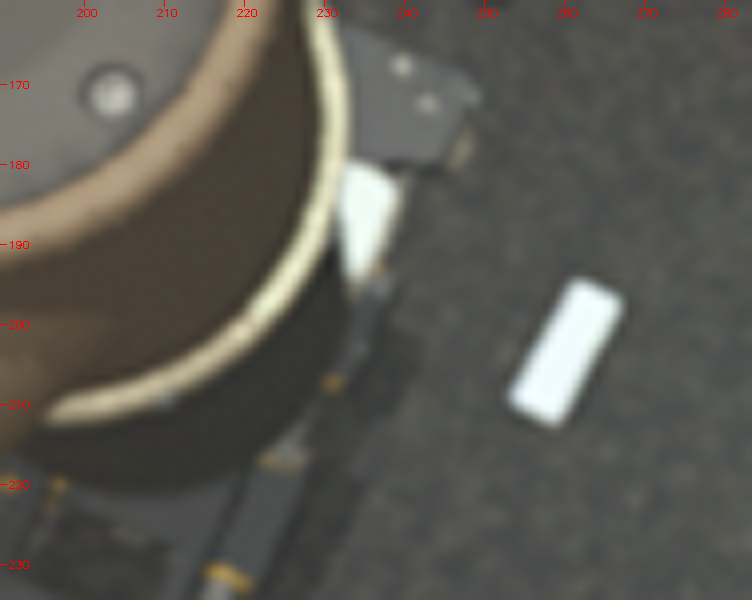

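{"name": "jog_arm", "arguments": {"motion": [{"dx":0,"dy":0,"dz":0,"twist":0}], "newtons": 6}}

```text
t: 11.2
eef_pos: [0.4494, 0.2687, 0.1063]
ee_rot: [1.126, 1.57, -2.303]
force: [0.9, 0.3, 0.4]
width: 0.0159
```

Run:
```python
from h import *
snap("9",("scene",));s,R=tool();print(s["eef_pos"],s["force"],s["moment"],s["width"])
crop("pics/raw_scene9.png","pics/n1.png",235,190,40,50,15,5)
```

```text
[0.44944206 0.26871151 0.10624632] [-0.51899562  0.98293483  0.14489076] [0.03719641 0.07063415 0.01002412] 0.01489955227124273
```

View pics/n1.png

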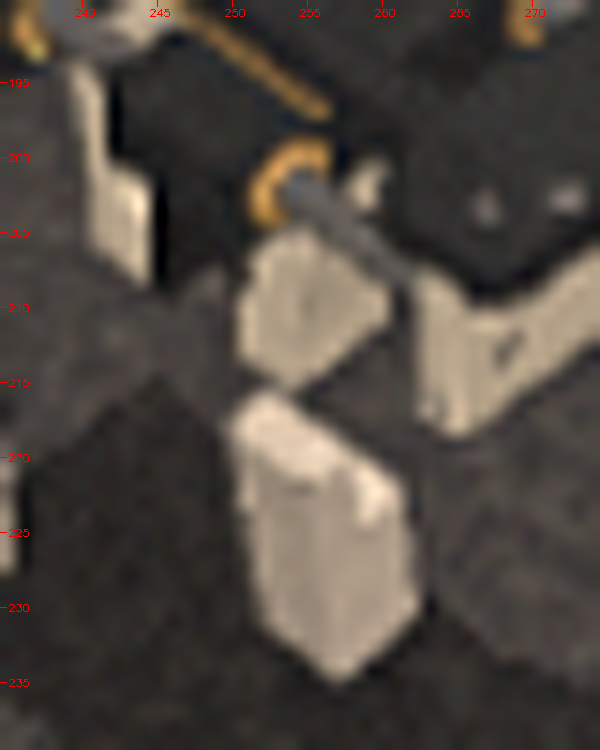

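{"name": "jog_arm", "arguments": {"motion": [{"dx":-0.03,"dy":0,"dz":0,"twist":0},{"dx":-0.06,"dy":0,"dz":0,"twist":0},{"dx":-0.09,"dy":-0.03,"dz":0.03,"twist":0},{"dx":-0.12,"dy":-0.05,"dz":0.05,"twist":0},{"dx":-0.13,"dy":-0.05,"dz":0.07,"twist":0},{"dx":-0.13,"dy":-0.05,"dz":0.1,"twist":0},{"dx":-0.13,"dy":-0.05,"dz":0.1,"twist":0}], "gripper": 0.045}}

```text
t: 11.83
eef_pos: [0.3652, 0.3469, 0.2376]
ee_rot: [-1.309, 1.569, 1.547]
force: [-0.4, -0.7, -1.0]
width: 0.0447
```

Run:
```python
from h import *
snap("10");s,R=tool();print(s["eef_pos"],R.round(2))
crop("pics/raw_scene10.png","pics/o1.png",205,170,94,75,8)
crop("pics/raw_top10.png","pics/o2.png",190,160,94,75,8)
```

```text
[0.36713364 0.34574532 0.23667161] [[-0.   -0.28 -0.96]
 [-0.   -0.96  0.28]
 [-1.    0.    0.  ]]
```

View pics/o1.png

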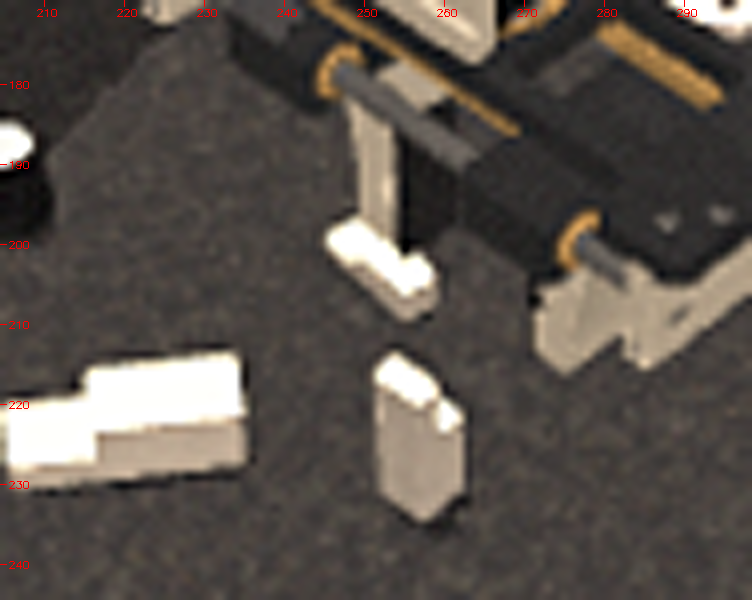

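View pics/o2.png

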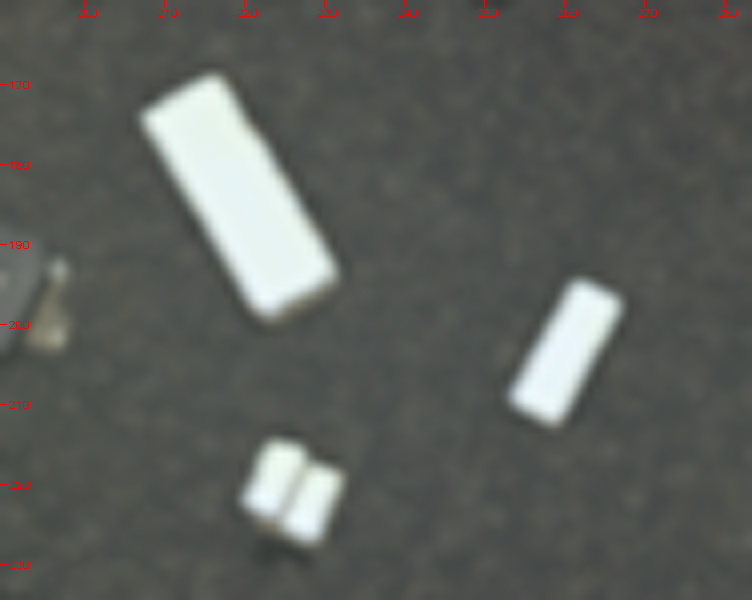

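```bash
cat > f2.py <<'E'
from h import *
# standing block: local frame: nose down. map block (x,y,z)->(x, -z?, ...) : y(tall) -> -Z world, underside(-z) -> horizontal
M=np.array([[1,0,0],[0,0,-1],[0,-1,0]])  # x'=x, y'=-z, z'=-y : det?
assert abs(np.linalg.det(M))==1
ST=[p@M.T for p in BLOCK]  # y' = direction underside faces
# x mirrored irrelevant (symmetric)
import sys
t=cv2.imread("pics/raw_top10.png");s=cv2.imread("pics/raw_scene10.png")
bt=(214,208,25,25);bs=(246,211,22,28)
T=("top",soft(t,bt,90,200),bt);S=("scene",soft(s,bs,80,130),bs)
for v in([T],[S]):
    r=fit(v,ST,.030,(.445,.245,np.radians(-17)));print([x[0] for x in v],np.round(r,4),np.degrees(r[2]))
E
python3 f2.py
```

```text
['top'] [ 0.4424  0.2541 -0.2763  2.1781] -15.82875334604051
['scene'] [ 0.4417  0.2492 -0.3041  2.1508] -17.423801210447444
```

Run:
```python
from h import *
go([.4424,.2541,.10],163.5)
```

```text
jaw now 163.64 q6 -1.43 | d [ 0.1367  0.0667 -0.098 ] twist 0.14
```

{"name": "jog_arm", "arguments": {"motion": [{"dx":0.02,"dy":0.0667,"dz":-0.098,"twist":0},{"dx":0.04,"dy":0.0667,"dz":-0.098,"twist":0},{"dx":0.06,"dy":0.0667,"dz":-0.098,"twist":0},{"dx":0.09,"dy":0.0667,"dz":-0.098,"twist":0},{"dx":0.12,"dy":0.0667,"dz":-0.098,"twist":0},{"dx":0.1367,"dy":0.0667,"dz":-0.098,"twist":0},{"dx":0.1367,"dy":0.0667,"dz":-0.098,"twist":0},{"dx":0.1367,"dy":0.0667,"dz":-0.098,"twist":0},{"dx":0.1367,"dy":0.0667,"dz":-0.098,"twist":0}], "gripper": 0.036}}

```text
t: 12.68
eef_pos: [0.4439, 0.2539, 0.1009]
ee_rot: [-2.596, 1.57, 0.258]
force: [0.7, -0.3, 0.7]
width: 0.036
```

Run:
```python
from h import *
go([.4424,.2541,.038],163.5)
snap("11",("scene",))
crop("pics/raw_scene11.png","pics/p1.png",215,160,75,75,10)
```

```text
jaw now 163.51 q6 -1.19 | d [0.0629 0.0003 0.0015] twist 0.01
```

View pics/p1.png

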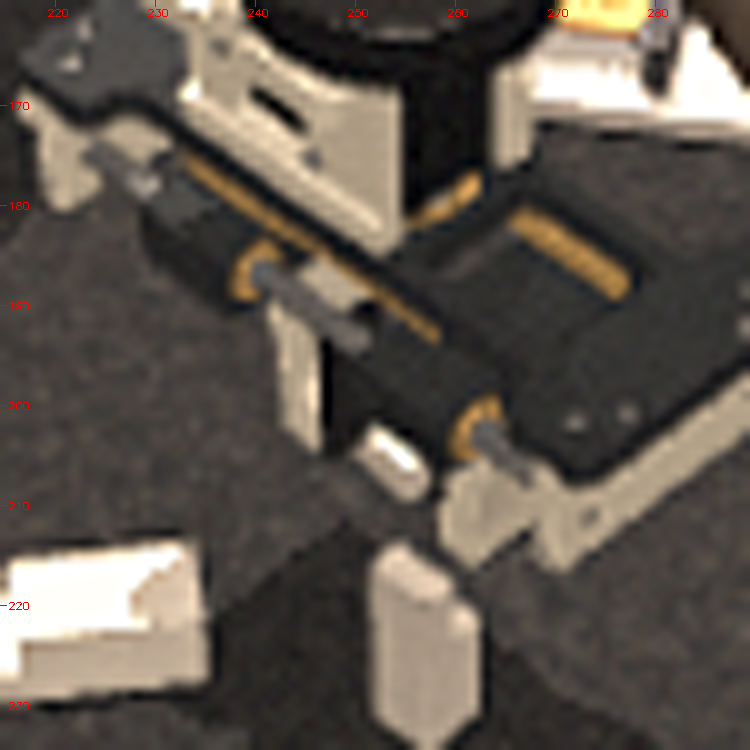

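Aligned. Descend with settled correction.

{"name": "jog_arm", "arguments": {"motion": [{"dx":0.015,"dy":0.0003,"dz":0.0005,"twist":0},{"dx":0.03,"dy":0.0003,"dz":0.0005,"twist":0},{"dx":0.045,"dy":0.0003,"dz":0.0005,"twist":0},{"dx":0.058,"dy":0.0003,"dz":0.0005,"twist":0},{"dx":0.063,"dy":0.0003,"dz":0.0005,"twist":0},{"dx":0.063,"dy":0.0003,"dz":0.0005,"twist":0},{"dx":0.063,"dy":0.0003,"dz":0.0005,"twist":0}]}}

```text
t: 13.32
eef_pos: [0.4429, 0.2541, 0.0381]
ee_rot: [-2.099, 1.569, 0.755]
force: [-0.5, 0.5, 0.3]
width: 0.0356
```

{"name": "jog_arm", "arguments": {"motion": [{"dx":0,"dy":0,"dz":0,"twist":0},{"dx":0,"dy":0,"dz":0,"twist":0},{"dx":0,"dy":0,"dz":0,"twist":0},{"dx":0,"dy":0,"dz":0,"twist":0}], "gripper": 0.015, "newtons": 4}}

```text
t: 13.65
eef_pos: [0.4427, 0.2538, 0.0378]
ee_rot: [-1.985, 1.57, 0.869]
force: [-0.9, 0.6, 5.0]
width: 0.0199
```

{"name": "jog_arm", "arguments": {"motion": [{"dx":-0.0006,"dy":-0.0037,"dz":0,"twist":0},{"dx":-0.0011,"dy":-0.0074,"dz":0,"twist":0},{"dx":-0.001,"dy":-0.0112,"dz":0,"twist":0},{"dx":-0.0009,"dy":-0.015,"dz":0,"twist":0},{"dx":-0.0003,"dy":-0.0187,"dz":0,"twist":0},{"dx":0.0006,"dy":-0.0223,"dz":0,"twist":0},{"dx":0.0018,"dy":-0.0258,"dz":0,"twist":0},{"dx":0.0034,"dy":-0.0293,"dz":0,"twist":0},{"dx":0.0034,"dy":-0.0293,"dz":0,"twist":0}]}}

```text
t: 14.4
eef_pos: [0.4512, 0.2827, 0.0336]
ee_rot: [-1.903, 1.57, 0.951]
force: [-1.9, 2.3, 2.7]
width: 0.0199
```

Run:
```python
from h import *
snap("12",("scene",));s,R=tool();print(s["eef_pos"],s["force"],s["width"])
crop("pics/raw_scene12.png","pics/q1.png",215,170,75,75,10)
```

```text
[0.45112939 0.2825623  0.03367107] [-1.29237322  1.33356532  1.73106671] 0.02002847402367377
```

View pics/q1.png

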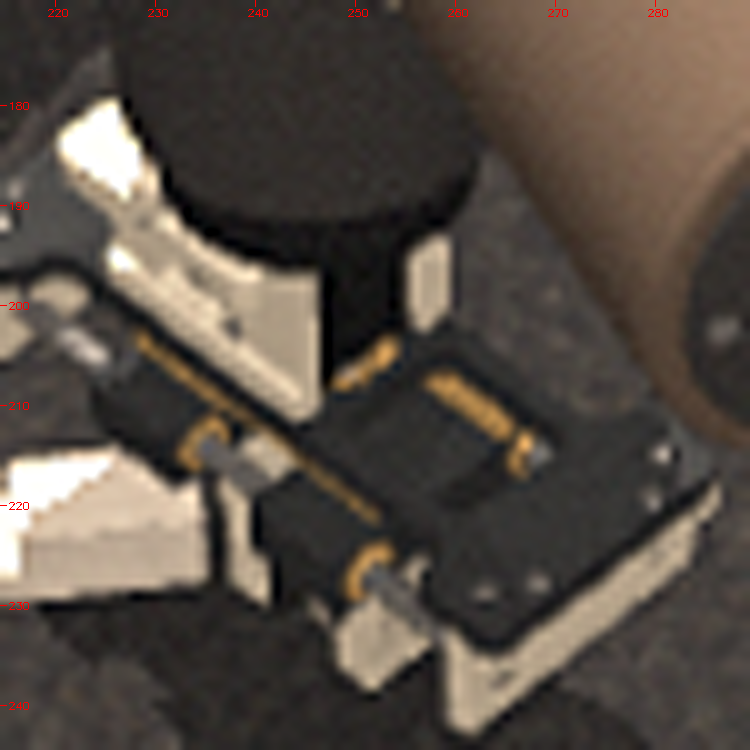

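{"name": "jog_arm", "arguments": {"motion": [{"dx":0.0019,"dy":-0.0033,"dz":0,"twist":0},{"dx":0.0039,"dy":-0.0065,"dz":0,"twist":0},{"dx":0.0064,"dy":-0.0094,"dz":0,"twist":0},{"dx":0.0089,"dy":-0.0121,"dz":0,"twist":0},{"dx":0.0112,"dy":-0.014,"dz":0,"twist":0},{"dx":0.0136,"dy":-0.0159,"dz":0,"twist":0},{"dx":0.0155,"dy":-0.0172,"dz":0,"twist":0},{"dx":0.017,"dy":-0.0182,"dz":0,"twist":0},{"dx":0.017,"dy":-0.0182,"dz":0,"twist":0}]}}

```text
t: 15.2
eef_pos: [0.4561, 0.2992, 0.0163]
ee_rot: [2.397, 1.571, -1.032]
force: [0.7, 1.6, 1.8]
width: 0.0198
```

Run:
```python
from h import *
snap("13",("scene",));s,R=tool();print(s["eef_pos"],s["force"],s["width"])
crop("pics/raw_scene13.png","pics/r1.png",215,180,75,75,10)
```

```text
[0.45589724 0.29879769 0.0163064 ] [0.83643409 2.22003748 0.99273935] 0.02010929030996329
```

View pics/r1.png

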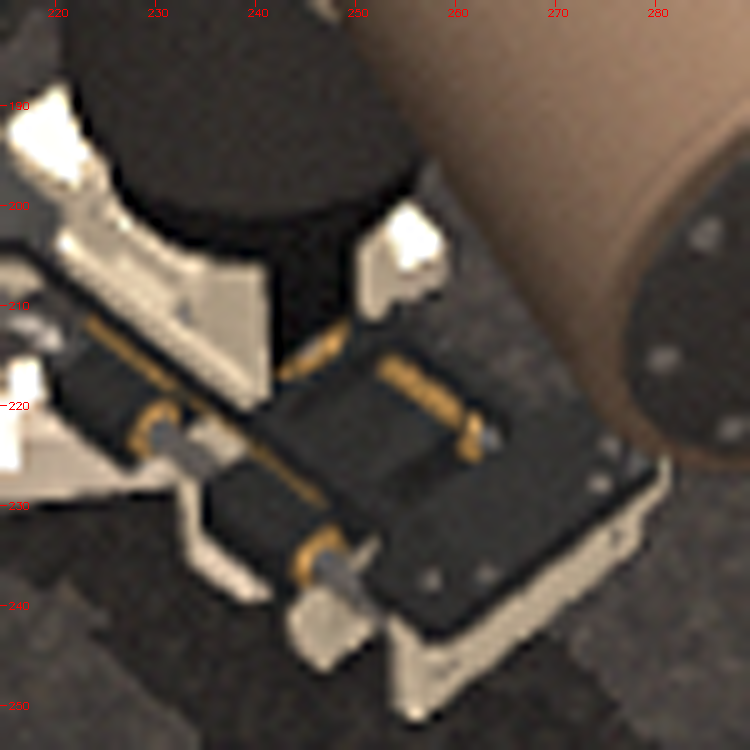

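{"name": "jog_arm", "arguments": {"motion": [{"dx":0,"dy":0,"dz":0,"twist":0},{"dx":0,"dy":0,"dz":0,"twist":0},{"dx":-0.01,"dy":0,"dz":0,"twist":0},{"dx":-0.03,"dy":0,"dz":0,"twist":0},{"dx":-0.06,"dy":0,"dz":0,"twist":0},{"dx":-0.09,"dy":0,"dz":0,"twist":0},{"dx":-0.12,"dy":0,"dz":0,"twist":0},{"dx":-0.12,"dy":0,"dz":0,"twist":0}], "newtons": 25}}

```text
t: 15.92
eef_pos: [0.4578, 0.3003, 0.1429]
ee_rot: [-2.106, 1.563, 0.748]
force: [1.1, 1.5, -2.3]
width: 0.0198
```

Run:
```python
from h import *
snap("14");s,R=tool();print(s["eef_pos"],s["force"],s["width"])
crop("pics/raw_scene14.png","pics/s1.png",205,165,94,75,8)
crop("pics/raw_top14.png","pics/s2.png",180,150,94,75,8)
```

```text
[0.45575416 0.29877092 0.13808996] [-0.99736754 -0.92119494 -1.75277569] 0.019934273377081122
```

View pics/s1.png

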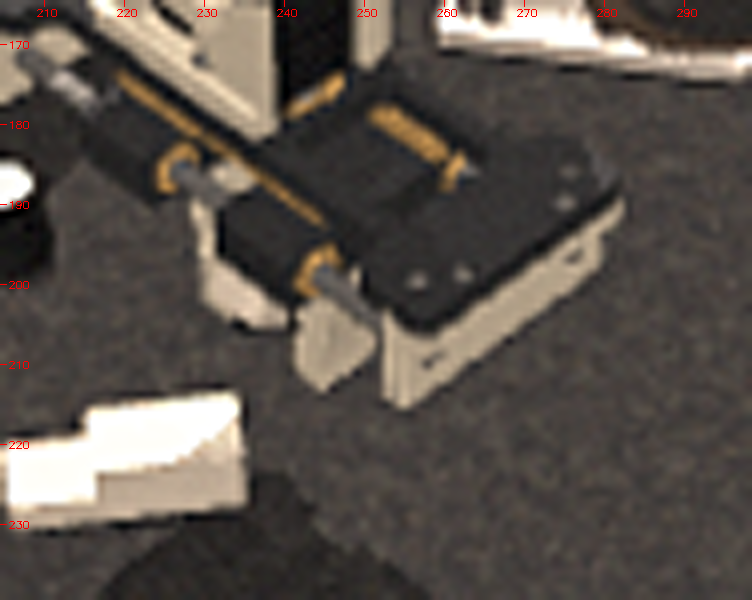

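View pics/s2.png

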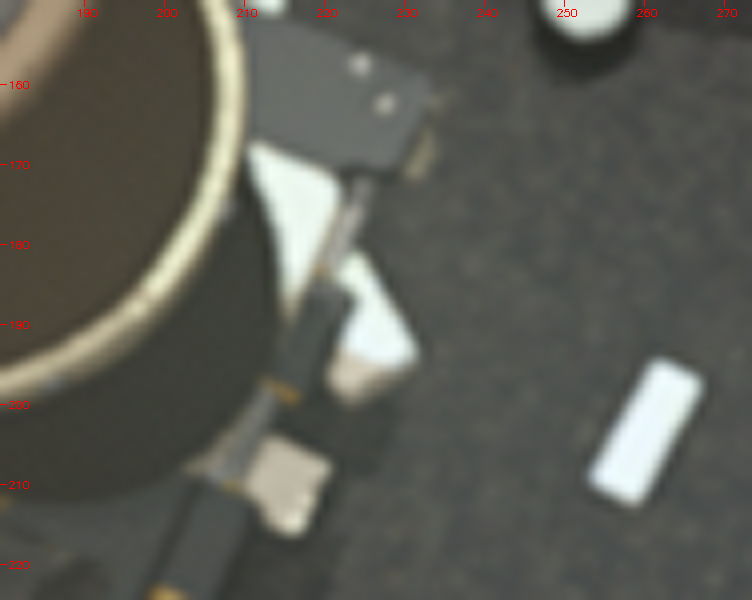

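```bash
cat >> h.py <<'E'
EDG=[(0,1),(0,2),(0,4),(1,3),(1,5),(2,3),(2,6),(3,7),(4,5),(4,6),(5,7),(6,7)]
def blockpose(theta,pivot,anchor,udir):
    """world pts of block: nose-down theta deg, block point pivot=(y,z)mm at world anchor, nose horizontal dir deg"""
    a=np.radians(udir);h=np.array([np.cos(a),np.sin(a),0]);t=np.radians(theta);Z=np.array([0,0,1.])
    Y=h*np.cos(t)-Z*np.sin(t);Zb=h*np.sin(t)+Z*np.cos(t);X=np.cross(Y,Zb);Rb=np.c_[X,Y,Zb]
    o=np.array(anchor)-Rb@(np.array([0,pivot[0],pivot[1]])/1000)
    return [p@Rb.T+o for p in BLOCK],o,Rb
def wire(src,out,n,polys,x0,y0,w,h,k,bias=(0,0,0),col=(0,0,255)):
    f=cv2.imread(src)[y0:y0+h,x0:x0+w];g=cv2.resize(f,(w*k,h*k),interpolation=cv2.INTER_CUBIC)
    for P in polys:
        q=((proj(n,P+np.array(bias))-[x0,y0]+.5)*k).astype(int)
        for i,j in EDG: cv2.line(g,tuple(map(int,q[i])),tuple(map(int,q[j])),col,1)
    cv2.imwrite(out,g)
SB=(0,-.006,0)
E
python3 - <<'E'
from h import *
p=np.array([.4557,.2988,.138])
fs=[]
for th in(15,40):
    P,o,_=blockpose(th,(-12,0),p+[0,0,.004],253.5)
    wire("pics/raw_scene14.png","pics/_a.png","scene",P,205,165,50,50,8,SB);wire("pics/raw_top14.png","pics/_b.png","top",P,190,170,50,50,8)
    fs.append(np.hstack([cv2.imread("pics/_a.png"),cv2.imread("pics/_b.png")]))
cv2.imwrite("pics/t1.png",cv2.resize(np.vstack(fs),(600,600)))
E
```

```text
(no output)
```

View pics/t1.png

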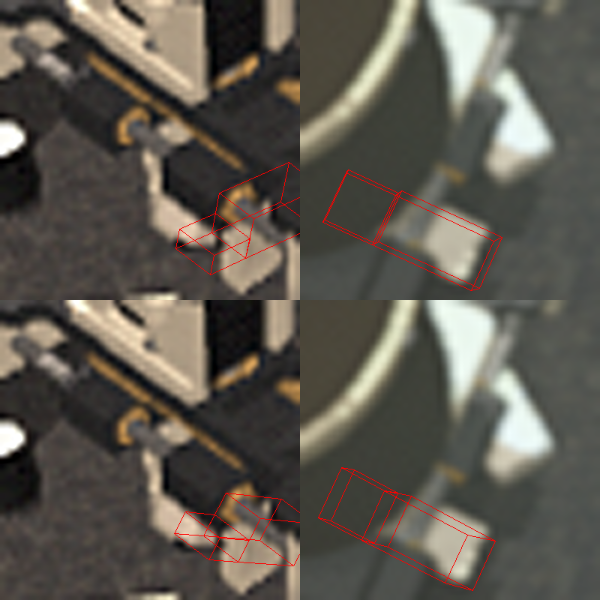

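Run:
```python
from h import *
t=cas(10,0,135);print(t);go(t,108)
```

```text
[ 0.54841057 -0.08940983  0.135     ]
jaw now 163.48 q6 -1.23 | d [ 0.0025  0.3458 -0.1992] twist 55.48
```

{"name": "jog_arm", "arguments": {"motion": [{"dx":-0.01,"dy":0.3458,"dz":-0.1992,"twist":55.5},{"dx":-0.01,"dy":0.3458,"dz":-0.1992,"twist":55.5},{"dx":-0.01,"dy":0.3458,"dz":-0.1992,"twist":55.5},{"dx":-0.01,"dy":0.3458,"dz":-0.1992,"twist":55.5},{"dx":-0.01,"dy":0.3458,"dz":-0.1992,"twist":55.5},{"dx":-0.01,"dy":0.3458,"dz":-0.1992,"twist":55.5},{"dx":-0.01,"dy":0.3458,"dz":-0.1992,"twist":55.5},{"dx":0,"dy":0.3458,"dz":-0.1992,"twist":55.5},{"dx":0.0025,"dy":0.3458,"dz":-0.1992,"twist":55.5},{"dx":0.0025,"dy":0.3458,"dz":-0.1992,"twist":55.5},{"dx":0.0025,"dy":0.3458,"dz":-0.1992,"twist":55.5},{"dx":0.0025,"dy":0.3458,"dz":-0.1992,"twist":55.5},{"dx":0.0025,"dy":0.3458,"dz":-0.1992,"twist":55.5},{"dx":0.0025,"dy":0.3458,"dz":-0.1992,"twist":55.5}]}}

```text
t: 17.18
eef_pos: [0.5481, -0.0885, 0.1336]
ee_rot: [1.258, 1.569, -3.14]
force: [-1.1, -0.3, -2.9]
width: 0.0198
```

Run:
```python
from h import *
snap("15");s,R=tool();print(s["eef_pos"],s["force"],s["width"],s["t"])
crop("pics/raw_scene15.png","pics/u1.png",240,90,75,75,10)
crop("pics/raw_top15.png","pics/u2.png",310,150,94,75,8)
```

```text
[ 0.54850562 -0.08817707  0.13407195] [-0.69865575 -0.81181781 -1.6694097 ] 0.019791141408033064 17.2833
```

View pics/u1.png

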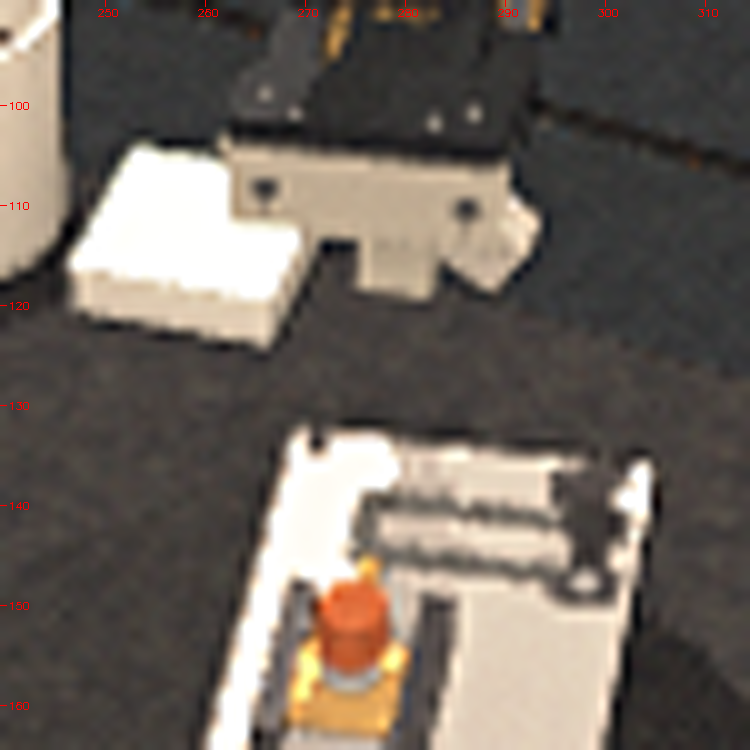

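View pics/u2.png

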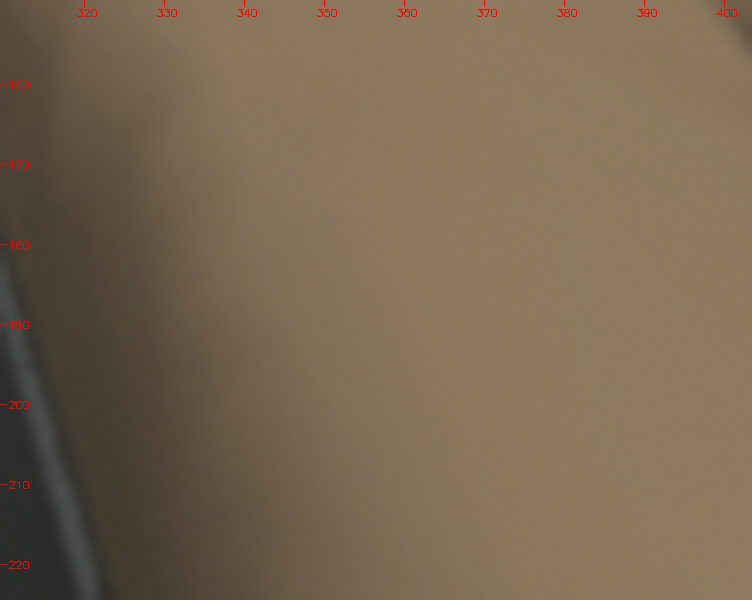

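```bash
cat > ov.py <<'E'
from h import *
import sys
def panel(tag,cands,box,out,k=8,bias=SB):
    s,R=tool();p=s["eef_pos"];fs=[]
    for th,py,pz in cands:
        P,o,_=blockpose(th,(py,pz),p+[0,0,.003],198)
        wire(f"pics/raw_scene{tag}.png","pics/_a.png","scene",P,*box,k,bias)
        a=cv2.imread("pics/_a.png");cv2.putText(a,f"{th} {py} {pz}",(4,12),0,.4,(0,255,0),1);fs.append(a)
    n=len(fs)//2;cv2.imwrite(out,np.vstack([np.hstack(fs[:n]),np.hstack(fs[n:])]))
E
python3 - <<'E'
from ov import *
panel("15",[(30,-12,0),(40,-12,0),(50,-12,0),(30,-10,3),(40,-8,0),(50,-8,0)],(258,95,40,34),"pics/v1.png",6)
E
```

```text
(no output)
```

View pics/v1.png

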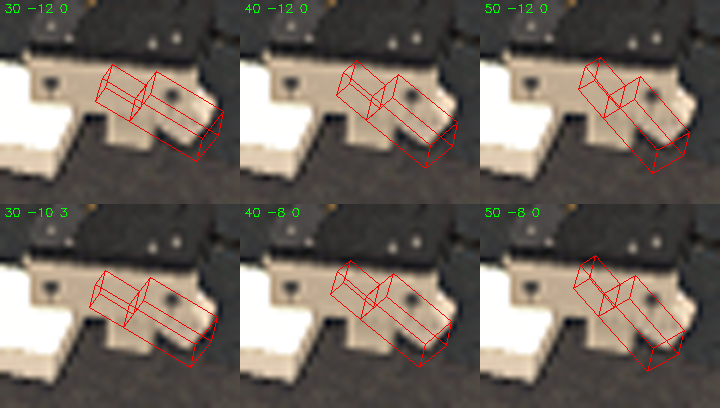

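Run:
```python
from ov import *
panel("15",[(32,4,0),(38,4,0),(44,4,0),(32,9,-2),(38,9,-2),(44,9,-2)],(258,95,40,34),"pics/v2.png",6)
```

```text
(no output)
```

View pics/v2.png

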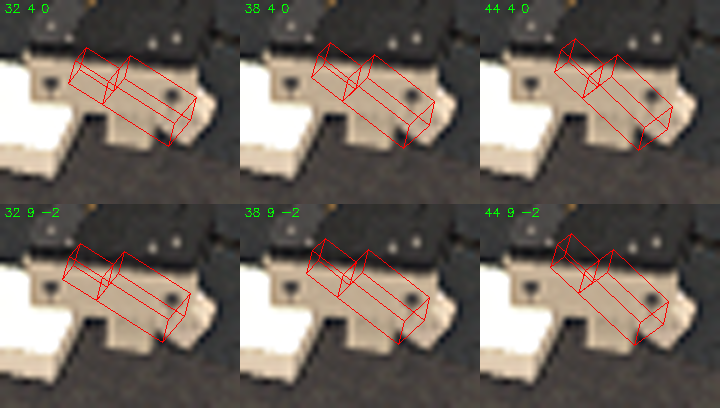

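Run:
```python
from ov import *
panel("15",[(32,-5,-7),(38,-5,-7),(44,-5,-7),(34,-3,-9),(40,-4,-9),(40,-3,-12)],(258,95,40,34),"pics/v3.png",6)
```

```text
(no output)
```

View pics/v3.png

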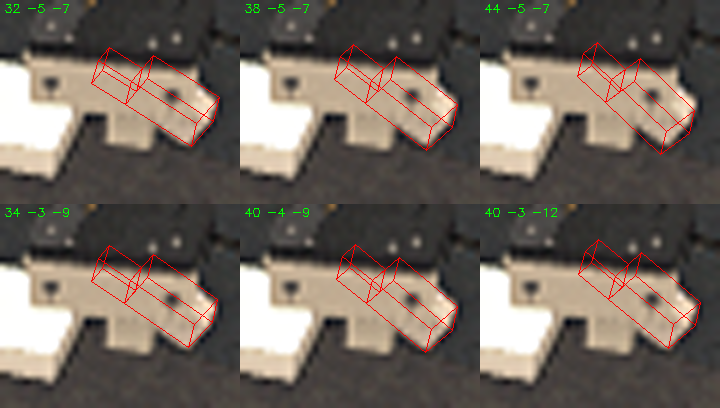

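Run:
```python
from h import *
go([.50,.088,.06],108)
s,R=tool();print(R.T@[-.951,-.309,0])
```

```text
jaw now 108.10 q6 -1.45 | d [ 0.0741 -0.0086  0.1825] twist 0.10
[3.83760911e-04 9.99939498e-01 1.68914383e-03]
```

{"name": "jog_arm", "arguments": {"motion": [{"dx":0,"dy":-0.0086,"dz":0.04,"twist":0},{"dx":0,"dy":-0.0086,"dz":0.08,"twist":0},{"dx":0,"dy":-0.0086,"dz":0.12,"twist":0},{"dx":0,"dy":-0.0086,"dz":0.15,"twist":0},{"dx":0.02,"dy":-0.0086,"dz":0.175,"twist":0},{"dx":0.05,"dy":-0.0086,"dz":0.1825,"twist":0},{"dx":0.07,"dy":-0.0086,"dz":0.1825,"twist":0},{"dx":0.095,"dy":-0.0086,"dz":0.1825,"twist":0},{"dx":0.105,"dy":-0.0086,"dz":0.1825,"twist":0},{"dx":0.11,"dy":-0.0086,"dz":0.1825,"twist":0},{"dx":0.11,"dy":-0.0086,"dz":0.1825,"twist":0}]}}

```text
t: 18.2
eef_pos: [0.5002, 0.0872, 0.0237]
ee_rot: [1.86, 1.569, -2.537]
force: [-0.2, -0.6, -1.1]
width: 0.0194
```

Run:
```python
from ov import *
snap("16");s,R=tool();print(s["eef_pos"],s["force"],s["width"],s["t"])
crop("pics/raw_scene16.png","pics/w1.png",240,150,75,75,10)
panel("16",[(32,-5,-7),(38,-5,-7),(34,-3,-9),(38,-4,-9)],(255,160,50,40),"pics/w2.png",7)
```

```text
[0.501271   0.08747912 0.02511307] [ 0.36061361  0.52441197 -3.01500867] 0.019932277939659678 18.3
```

View pics/w1.png

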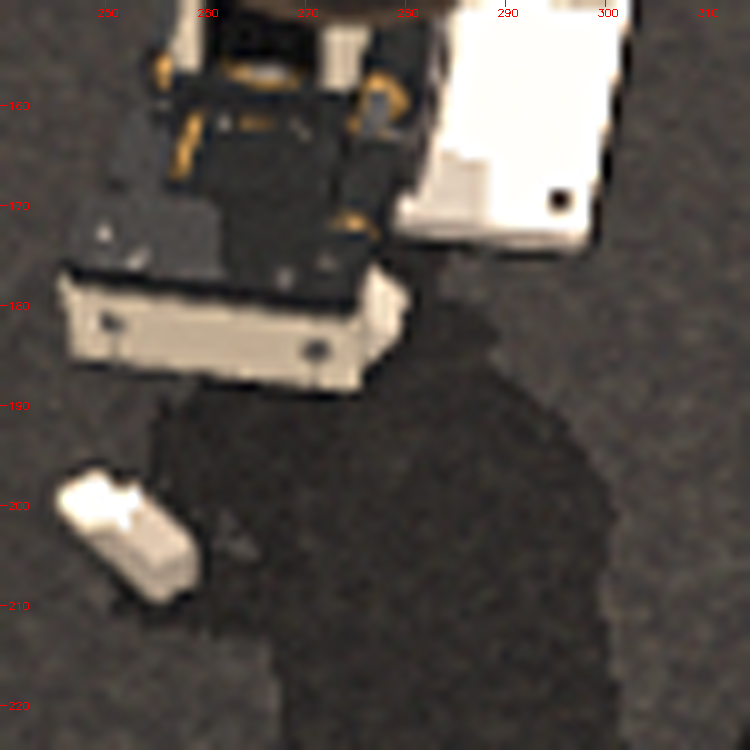

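View pics/w2.png

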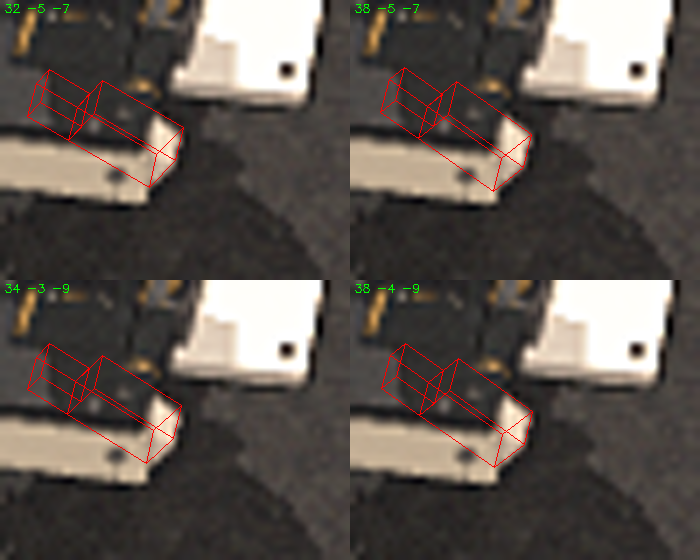

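{"name": "jog_arm", "arguments": {"motion": [{"dx":0.003,"dy":0,"dz":0,"twist":0},{"dx":0.006,"dy":0,"dz":0,"twist":0},{"dx":0.0065,"dy":0,"dz":0,"twist":0}]}}

```text
t: 18.55
eef_pos: [0.5007, 0.0871, 0.0179]
ee_rot: [-1.247, 1.57, 0.637]
force: [0.1, -0.8, -2.1]
width: 0.0199
```

{"name": "jog_arm", "arguments": {"motion": [{"dx":0,"dy":0,"dz":0,"twist":0},{"dx":0.002,"dy":-0.0012,"dz":0,"twist":0},{"dx":0.004,"dy":-0.0024,"dz":0,"twist":0},{"dx":0.0055,"dy":-0.0032,"dz":0,"twist":0},{"dx":0.0055,"dy":-0.0032,"dz":0,"twist":0}], "newtons": 3}}

```text
t: 18.97
eef_pos: [0.5045, 0.0885, 0.0122]
ee_rot: [-1.572, 1.57, 0.313]
force: [1.7, 0.2, 0.4]
width: 0.0203
```

{"name": "jog_arm", "arguments": {"motion": [{"dx":0,"dy":0,"dz":0,"twist":0},{"dx":0,"dy":0,"dz":0,"twist":0},{"dx":0,"dy":0,"dz":0,"twist":0},{"dx":-0.02,"dy":0,"dz":0,"twist":0},{"dx":-0.05,"dy":0,"dz":0,"twist":0},{"dx":-0.06,"dy":-0.03,"dz":0.02,"twist":0},{"dx":-0.06,"dy":-0.07,"dz":0.03,"twist":0},{"dx":-0.06,"dy":-0.1,"dz":0.04,"twist":0},{"dx":-0.06,"dy":-0.1,"dz":0.04,"twist":0}], "gripper": 0.036}}

```text
t: 19.72
eef_pos: [0.5911, 0.1605, 0.0727]
ee_rot: [-1.583, 1.567, 0.304]
force: [0.9, 0.7, 1.6]
width: 0.0361
```

Run:
```python
from ov import *
snap("17");s,R=tool();print(s["eef_pos"],s["force"],s["width"],s["t"])
crop("pics/raw_scene17.png","pics/x1.png",240,150,75,75,10)
crop("pics/raw_top17.png","pics/x2.png",260,165,94,75,8)
```

```text
[0.58650438 0.15753312 0.0714401 ] [ 0.12820489 -0.17509421 -0.33302705] 0.03582808251397742 19.8167
```

View pics/x1.png

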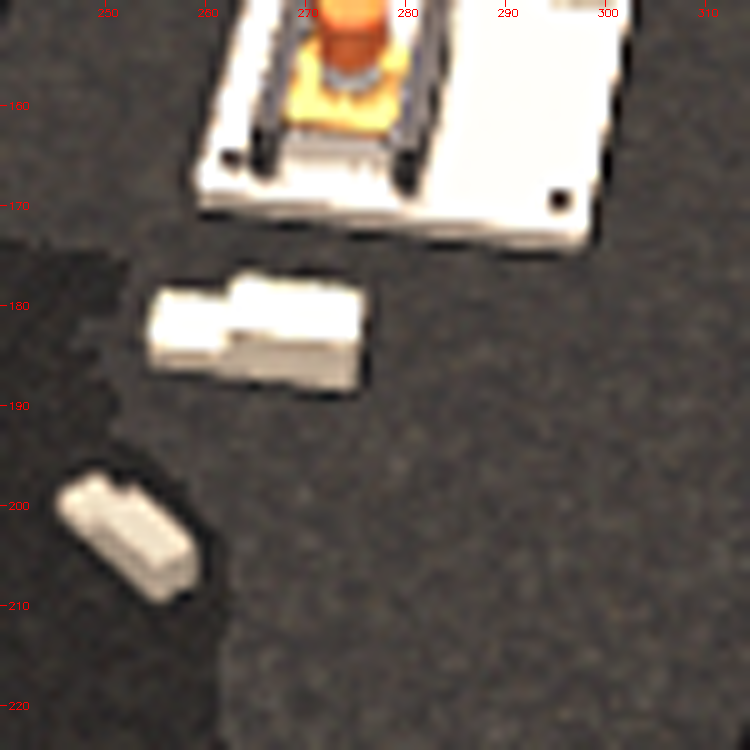

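View pics/x2.png

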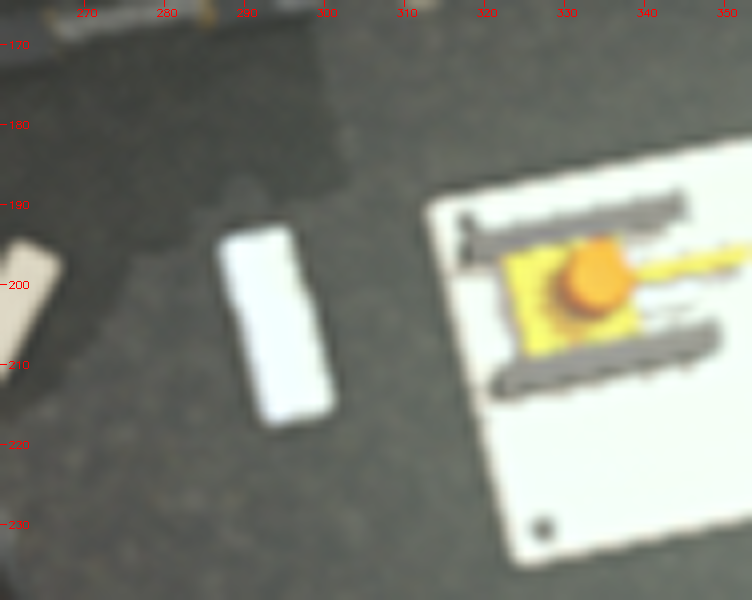

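Run:
```python
from h import *
t=cv2.imread("pics/raw_top17.png");s=cv2.imread("pics/raw_scene17.png")
bt=(280,186,28,38);bs=(250,173,30,19)
T=("top",soft(t,bt,90,200),bt);S=("scene",soft(s,bs,80,130),bs)
for v in([T],[S]):
    r=fit(v,BLOCK,.01,(.5,.088,np.radians(108)));print([x[0] for x in v],np.round(r,4),np.degrees(r[2]))
    if v[0] is T: R=r
yaw=R[2];u=np.array([-np.sin(yaw),np.cos(yaw)]);g=np.array(R[:2])-.020*u;print(g)
go([*g,.06],np.degrees(yaw))
go([*g,.0165],np.degrees(yaw))
```

```text
['top'] [0.5056 0.0896 1.9083 8.2008] 109.33559368576779
['scene'] [ 0.5054  0.085   1.877  10.0652] 107.54207363688711
[0.52451992 0.09622104]
jaw now 108.02 q6 -1.84 | d [ 0.0115  0.0779 -0.0391] twist -1.31
jaw now 108.02 q6 -1.84 | d [ 0.055   0.0779 -0.0391] twist -1.31
```

{"name": "jog_arm", "arguments": {"motion": [{"dx":0.0,"dy":0.04,"dz":-0.02,"twist":-0.6},{"dx":0.0,"dy":0.07,"dz":-0.035,"twist":-0.6},{"dx":0.01,"dy":0.0779,"dz":-0.0391,"twist":-0.6},{"dx":0.03,"dy":0.0779,"dz":-0.0391,"twist":-0.6},{"dx":0.045,"dy":0.0779,"dz":-0.0391,"twist":-0.6},{"dx":0.054,"dy":0.0779,"dz":-0.0391,"twist":-0.6},{"dx":0.055,"dy":0.0779,"dz":-0.0391,"twist":-0.6},{"dx":0.055,"dy":0.0779,"dz":-0.0391,"twist":-0.6},{"dx":0.055,"dy":0.0779,"dz":-0.0391,"twist":-0.6}]}}

```text
t: 20.57
eef_pos: [0.5245, 0.0959, 0.0177]
ee_rot: [-1.697, 1.57, 0.199]
force: [-1.0, 0.2, 0.6]
width: 0.036
```

{"name": "jog_arm", "arguments": {"motion": [{"dx":0,"dy":0,"dz":0,"twist":0},{"dx":0,"dy":0,"dz":0,"twist":0},{"dx":0,"dy":0,"dz":0,"twist":0},{"dx":0,"dy":0,"dz":0,"twist":0}], "gripper": 0.015, "newtons": 3}}

```text
t: 20.9
eef_pos: [0.5247, 0.0959, 0.0177]
ee_rot: [-1.462, 1.57, 0.434]
force: [-0.5, -0.8, 2.7]
width: 0.02
```

{"name": "jog_arm", "arguments": {"motion": [{"dx":-0.002,"dy":0.0004,"dz":0,"twist":0},{"dx":-0.004,"dy":0.0008,"dz":0,"twist":0},{"dx":-0.006,"dy":0.0013,"dz":0,"twist":0},{"dx":-0.008,"dy":0.0019,"dz":0,"twist":0},{"dx":-0.01,"dy":0.0026,"dz":0,"twist":0},{"dx":-0.0115,"dy":0.003,"dz":0,"twist":0},{"dx":-0.0115,"dy":0.003,"dz":0,"twist":0}]}}

```text
t: 21.48
eef_pos: [0.5213, 0.0948, 0.029]
ee_rot: [-0.207, 1.571, 1.689]
force: [-0.1, -0.1, -1.8]
width: 0.0201
```

{"name": "jog_arm", "arguments": {"motion": [{"dx":0,"dy":0,"dz":0,"twist":0},{"dx":0,"dy":0,"dz":0,"twist":0}], "newtons": 35}}

```text
t: 21.65
eef_pos: [0.5214, 0.0948, 0.0286]
ee_rot: [1.481, 1.571, -2.906]
force: [-0.7, 0.5, -0.4]
width: 0.0188
```

Run:
```python
from ov import *
snap("18",("scene",));s,R=tool();print(s["eef_pos"],s["force"],s["width"],s["t"])
panel("18",[(0,-20,-2),(7,-20,-2),(13,-20,-2),(18,-20,-2)],(245,155,50,40),"pics/y2.png",7)
crop("pics/raw_scene18.png","pics/y1.png",240,150,60,60,10)
```

```text
[0.5213974  0.0947941  0.02859339] [-0.28674395  0.79150302 -1.88659807] 0.018899182610071126 21.7
```

View pics/y1.png

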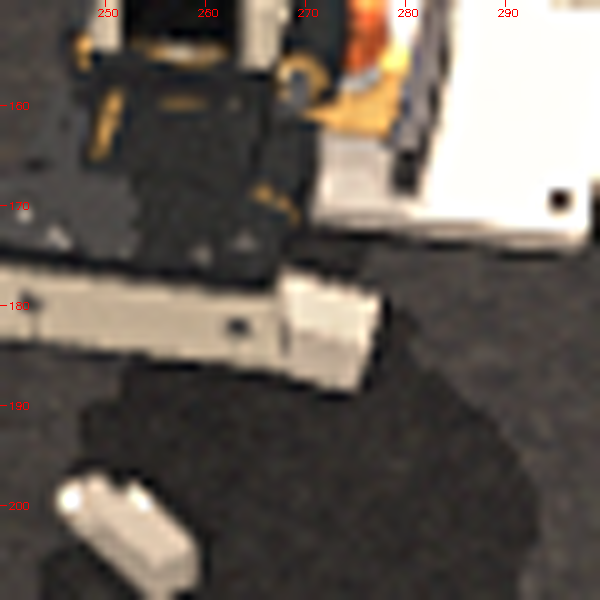

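View pics/y2.png

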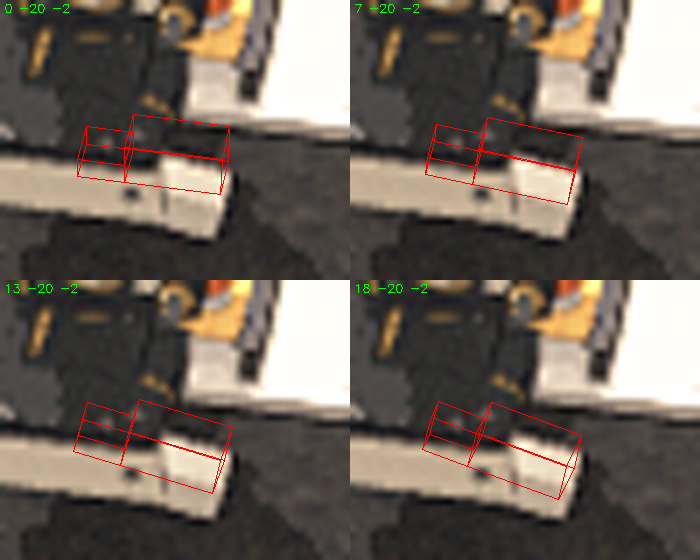

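{"name": "jog_arm", "arguments": {"motion": [{"dx":0,"dy":0,"dz":0,"twist":0},{"dx":0.003,"dy":-0.001,"dz":0,"twist":0},{"dx":0.006,"dy":-0.002,"dz":0,"twist":0},{"dx":0.009,"dy":-0.0026,"dz":0,"twist":0},{"dx":0.011,"dy":-0.003,"dz":0,"twist":0},{"dx":0.011,"dy":-0.003,"dz":0,"twist":0}], "newtons": 3}}

```text
t: 22.2
eef_pos: [0.5245, 0.0958, 0.0172]
ee_rot: [2.312, 1.571, -2.075]
force: [-0.1, -0.3, -0.9]
width: 0.02
```

{"name": "jog_arm", "arguments": {"motion": [{"dx":0,"dy":0,"dz":0,"twist":0},{"dx":0,"dy":0,"dz":0,"twist":0},{"dx":0.002,"dy":0,"dz":0,"twist":0},{"dx":0.0035,"dy":0,"dz":0,"twist":0},{"dx":0.0035,"dy":0,"dz":0,"twist":0}], "gripper": 0.026}}

```text
t: 22.62
eef_pos: [0.5241, 0.0957, 0.0138]
ee_rot: [1.62, 1.57, -2.767]
force: [-0.5, 0.3, -0.1]
width: 0.0258
```

{"name": "jog_arm", "arguments": {"motion": [{"dx":0,"dy":0,"dz":0,"twist":0},{"dx":0,"dy":0,"dz":0,"twist":0},{"dx":0,"dy":0,"dz":0,"twist":0}], "gripper": 0.015}}

```text
t: 22.87
eef_pos: [0.5243, 0.0957, 0.0141]
ee_rot: [1.48, 1.571, -2.908]
force: [0.3, -0.5, -1.7]
width: 0.0203
```

{"name": "jog_arm", "arguments": {"motion": [{"dx":0,"dy":0,"dz":0,"twist":0},{"dx":-0.002,"dy":0.0004,"dz":0,"twist":0},{"dx":-0.004,"dy":0.0008,"dz":0,"twist":0},{"dx":-0.006,"dy":0.0013,"dz":0,"twist":0},{"dx":-0.008,"dy":0.0019,"dz":0,"twist":0},{"dx":-0.01,"dy":0.0026,"dz":0,"twist":0},{"dx":-0.012,"dy":0.003,"dz":0,"twist":0},{"dx":-0.012,"dy":0.003,"dz":0,"twist":0}]}}

```text
t: 23.53
eef_pos: [0.5213, 0.0948, 0.0266]
ee_rot: [-0.978, 1.571, 0.918]
force: [0.2, -0.2, -1.5]
width: 0.0199
```

{"name": "jog_arm", "arguments": {"motion": [{"dx":0,"dy":0,"dz":0,"twist":0},{"dx":0,"dy":0,"dz":0,"twist":0}], "newtons": 25}}

```text
t: 23.7
eef_pos: [0.5215, 0.0948, 0.0262]
ee_rot: [-1.794, 1.571, 0.102]
force: [-0.4, -0.7, -0.5]
width: 0.0196
```

{"name": "jog_arm", "arguments": {"motion": [{"dx":-0.003,"dy":0,"dz":0,"twist":0},{"dx":-0.006,"dy":0,"dz":0,"twist":0},{"dx":-0.006,"dy":0,"dz":0,"twist":0}]}}

```text
t: 23.95
eef_pos: [0.5218, 0.095, 0.0327]
ee_rot: [-1.438, 1.57, 0.457]
force: [-0.0, 0.9, -2.8]
width: 0.0192
```

```bash
sed -i 's/\[0,0,.003\]/[0,0,-.007]/' ov.py
python3 - <<'E'
from ov import *
snap("19",("scene",));s,R=tool();print(s["eef_pos"],s["force"],s["width"],s["t"])
panel("19",[(0,-20,-3),(9,-20,-3),(14,-20,-3),(19,-20,-3)],(245,155,50,40),"pics/z2.png",7)
E
```

```text
[0.5217284  0.09496975 0.03250459] [ 0.03245542 -0.71638153 -2.24257504] 0.019758931778233502 24.0
```

View pics/z2.png

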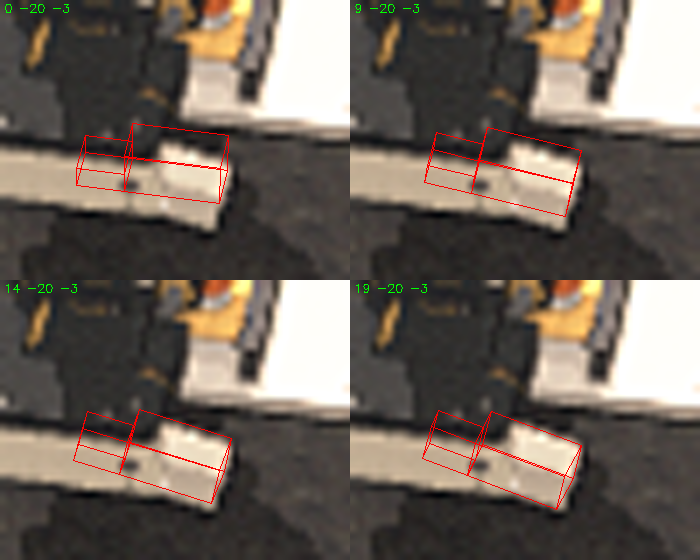

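```bash
sed -i 's/^C0=.*/C0=np.array([.5391,-.0931,0]);CY=np.radians(18.0)/' h.py
python3 - <<'E'
from h import *
t=cas(20,0,0);t[2]=.11;print(t);go(t,108)
E
```

```text
[ 0.55812113 -0.08691966  0.11      ]
jaw now 108.61 q6 -1.80 | d [-0.0775  0.0235 -0.184 ] twist 0.61
```

{"name": "jog_arm", "arguments": {"motion": [{"dx":-0.03,"dy":0,"dz":0,"twist":0},{"dx":-0.06,"dy":0,"dz":0,"twist":0},{"dx":-0.0775,"dy":0.006,"dz":-0.02,"twist":0.6},{"dx":-0.0775,"dy":0.0235,"dz":-0.055,"twist":0.6},{"dx":-0.0775,"dy":0.0235,"dz":-0.09,"twist":0.6},{"dx":-0.0775,"dy":0.0235,"dz":-0.125,"twist":0.6},{"dx":-0.0775,"dy":0.0235,"dz":-0.155,"twist":0.6},{"dx":-0.0775,"dy":0.0235,"dz":-0.175,"twist":0.6},{"dx":-0.0775,"dy":0.0235,"dz":-0.184,"twist":0.6},{"dx":-0.0775,"dy":0.0235,"dz":-0.184,"twist":0.6},{"dx":-0.0775,"dy":0.0235,"dz":-0.184,"twist":0.6},{"dx":-0.0775,"dy":0.0235,"dz":-0.184,"twist":0.6}]}}

```text
t: 25.0
eef_pos: [0.5575, -0.0864, 0.1095]
ee_rot: [0.864, 1.57, 2.749]
force: [-0.4, -0.2, -2.6]
width: 0.0192
```

Run:
```python
from ov import *
snap("20",("scene",));s,R=tool();print(s["eef_pos"],s["force"],s["width"],s["t"])
t=cas(20,0,0);t[2]=.07;go(t,108)
panel("20",[(8,-20,-3.5),(12,-20,-3.5),(14,-20,-3.5),(18,-20,-3.5)],(250,100,50,40),"pics/A2.png",7)
crop("pics/raw_scene20.png","pics/A1.png",245,95,60,60,10)
```

```text
[ 0.55764966 -0.08618446  0.10962807] [ 0.36119446  0.46622574 -2.09169552] 0.019678328123381557 25.05
jaw now 108.06 q6 -1.45 | d [ 0.0396 -0.0002 -0.0009] twist 0.06
```

View pics/A1.png

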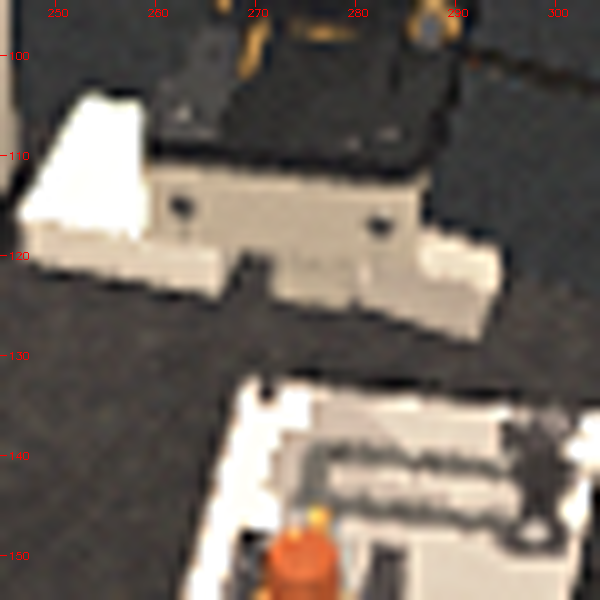

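View pics/A2.png

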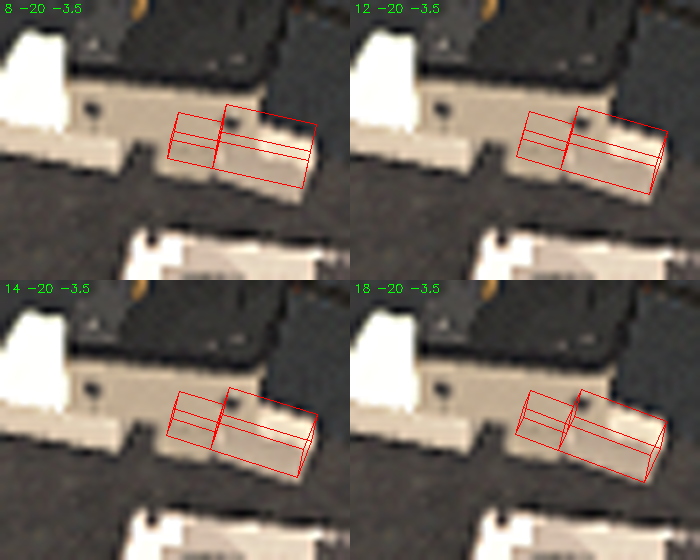

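{"name": "jog_arm", "arguments": {"motion": [{"dx":0.02,"dy":0,"dz":-0.0008,"twist":0},{"dx":0.04,"dy":0,"dz":-0.0008,"twist":0},{"dx":0.055,"dy":0,"dz":-0.0008,"twist":0},{"dx":0.063,"dy":0,"dz":-0.0008,"twist":0},{"dx":0.065,"dy":0,"dz":-0.0008,"twist":0},{"dx":0.065,"dy":0,"dz":-0.0008,"twist":0},{"dx":0.065,"dy":0,"dz":-0.0008,"twist":0}]}}

```text
t: 25.63
eef_pos: [0.5588, -0.0874, 0.0455]
ee_rot: [-1.906, 1.57, -0.02]
force: [-0.5, 0.4, -2.8]
width: 0.0197
```

Run:
```python
from ov import *
snap("21");s,R=tool();print(s["eef_pos"],s["force"],s["width"],s["t"])
t=cas(20,0,0);t[2]=.04;go(t,108)
panel("21",[(14,-20,-3.5),(16,-20,-3.5)],(262,110,48,44),"pics/B2.png",8)
crop("pics/raw_scene21.png","pics/B1.png",255,105,56,50,12)
crop("pics/raw_top21.png","pics/B3.png",310,165,94,70,8)
```

```text
[ 0.55894527 -0.08757595  0.04571561] [ 0.19216554  0.7495093  -2.43030343] 0.0194354893072354 25.7333
jaw now 108.04 q6 -1.45 | d [0.0057 0.0006 0.0009] twist 0.04
```

View pics/B1.png

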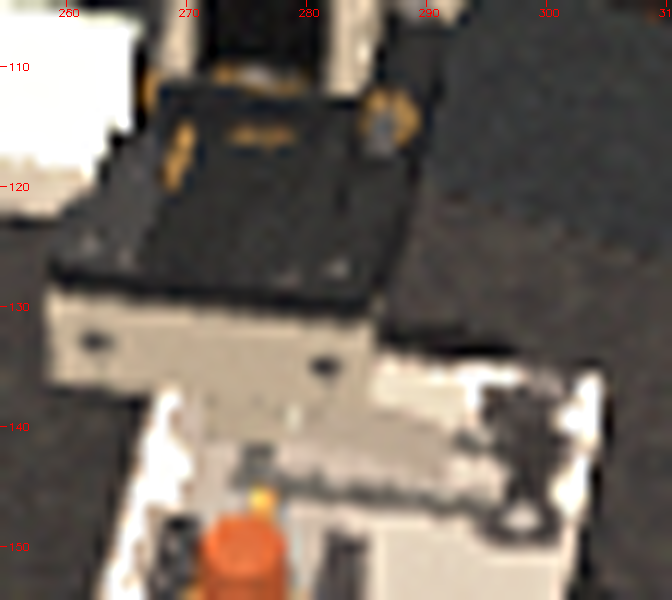

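View pics/B3.png

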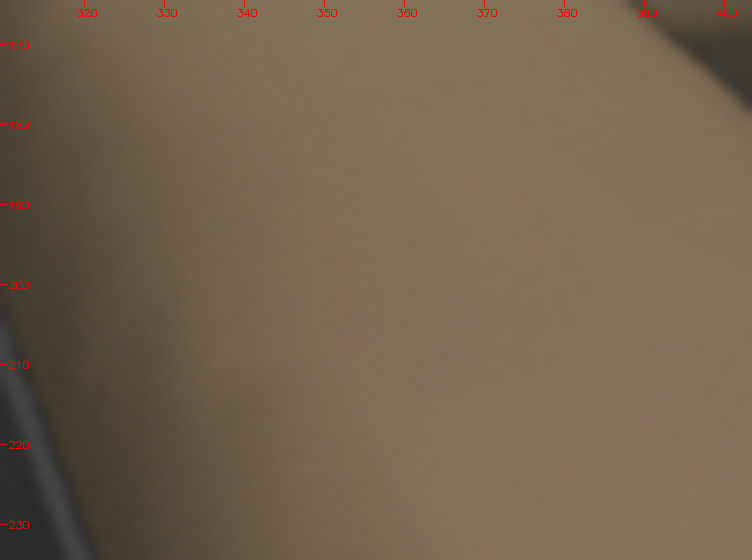

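{"name": "jog_arm", "arguments": {"motion": [{"dx":0.001,"dy":0,"dz":0.0008,"twist":0},{"dx":0.003,"dy":0,"dz":0.0008,"twist":0},{"dx":0.005,"dy":0,"dz":0.0008,"twist":0},{"dx":0.005,"dy":0,"dz":0.0008,"twist":0}]}}

```text
t: 26.07
eef_pos: [0.5577, -0.0871, 0.0394]
ee_rot: [1.221, 1.57, 3.106]
force: [0.1, -0.0, -1.5]
width: 0.0196
```

{"name": "jog_arm", "arguments": {"motion": [{"dx":0.001,"dy":0,"dz":0,"twist":0},{"dx":0.0015,"dy":0,"dz":0,"twist":0}]}}

```text
t: 26.23
eef_pos: [0.5581, -0.0871, 0.0382]
ee_rot: [-2.002, 1.571, -0.117]
force: [-0.2, -0.2, 0.8]
width: 0.0196
```

{"name": "jog_arm", "arguments": {"motion": [{"dx":-0.0008,"dy":0.002,"dz":0,"twist":0},{"dx":-0.0008,"dy":0.004,"dz":0,"twist":0},{"dx":-0.0008,"dy":0.006,"dz":0,"twist":0},{"dx":-0.0008,"dy":0.008,"dz":0,"twist":0},{"dx":-0.0008,"dy":0.008,"dz":0,"twist":0}]}}

```text
t: 26.65
eef_pos: [0.5497, -0.0897, 0.039]
ee_rot: [1.2, 1.57, 3.085]
force: [-0.3, 0.1, -1.3]
width: 0.0193
```

{"name": "jog_arm", "arguments": {"motion": [{"dx":0,"dy":0.001,"dz":0,"twist":0},{"dx":0,"dy":0.002,"dz":0,"twist":0},{"dx":0,"dy":0.002,"dz":0,"twist":0}]}}

```text
t: 26.9
eef_pos: [0.5482, -0.0902, 0.039]
ee_rot: [0.935, 1.571, 2.821]
force: [-0.6, -0.1, -2.5]
width: 0.0197
```

{"name": "jog_arm", "arguments": {"motion": [{"dx":0,"dy":0.001,"dz":0,"twist":0},{"dx":0,"dy":0.001,"dz":0,"twist":0}]}}

```text
t: 27.07
eef_pos: [0.5473, -0.0905, 0.0389]
ee_rot: [1.223, 1.571, 3.108]
force: [0.3, 0.6, -2.0]
width: 0.0195
```

{"name": "jog_arm", "arguments": {"motion": [{"dx":0,"dy":0.001,"dz":0,"twist":0},{"dx":0,"dy":0.001,"dz":0,"twist":0}]}}

```text
t: 27.23
eef_pos: [0.5468, -0.0907, 0.0391]
ee_rot: [-1.721, 1.57, 0.165]
force: [0.5, 1.2, -1.6]
width: 0.0194
```

{"name": "jog_arm", "arguments": {"motion": [{"dx":0,"dy":0.001,"dz":0,"twist":0},{"dx":0,"dy":0.001,"dz":0,"twist":0}]}}

```text
t: 27.4
eef_pos: [0.5467, -0.0908, 0.0393]
ee_rot: [-1.736, 1.569, 0.149]
force: [3.0, 1.7, -2.1]
width: 0.0198
```

Run:
```python
from ov import *
snap("22",("scene",));s,R=tool();print(s["eef_pos"],s["force"],s["width"],s["t"])
d=s["eef_pos"]-C0;print(d[0]*.951+d[1]*.309,-.309*d[0]+.951*d[1])
crop("pics/raw_scene22.png","pics/D1.png",255,105,56,50,12)
```

```text
[ 0.54663715 -0.09080588  0.03932388] [ 4.16016958  1.24609183 -1.89738586] 0.019779554352364385 27.45
0.007876717978658418 -0.00014727033946328183
```

View pics/D1.png

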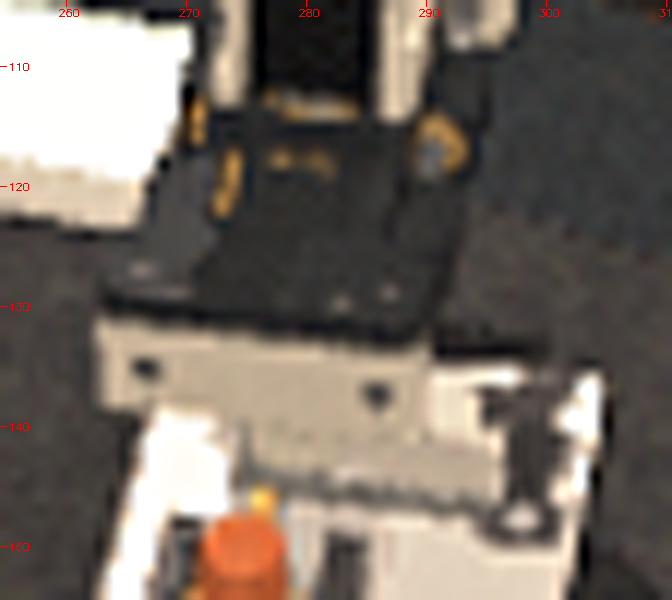

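{"name": "jog_arm", "arguments": {"motion": [{"dx":0,"dy":-0.0008,"dz":0,"twist":0},{"dx":0.001,"dy":-0.0008,"dz":0,"twist":0}], "newtons": 25}}

```text
t: 27.62
eef_pos: [0.5467, -0.0908, 0.0382]
ee_rot: [-1.942, 1.57, -0.057]
force: [3.0, 1.0, 0.2]
width: 0.0199
```

{"name": "jog_arm", "arguments": {"motion": [{"dx":0,"dy":0,"dz":0,"twist":0},{"dx":0.001,"dy":0,"dz":0,"twist":0},{"dx":0.002,"dy":0.0001,"dz":0,"twist":0},{"dx":0.003,"dy":0.0002,"dz":0,"twist":0},{"dx":0.004,"dy":0.0003,"dz":0,"twist":0}], "newtons": 3}}

```text
t: 28.03
eef_pos: [0.546, -0.091, 0.0339]
ee_rot: [1.879, 1.571, -2.519]
force: [2.3, 0.9, -0.3]
width: 0.0199
```

{"name": "jog_arm", "arguments": {"motion": [{"dx":0.001,"dy":0.0001,"dz":0,"twist":0},{"dx":0.002,"dy":0.0003,"dz":0,"twist":0},{"dx":0.003,"dy":0.0004,"dz":0,"twist":0},{"dx":0.0035,"dy":0.0004,"dz":0,"twist":0}]}}

```text
t: 28.37
eef_pos: [0.5452, -0.0912, 0.0301]
ee_rot: [1.372, 1.57, -3.026]
force: [1.5, 1.3, -1.5]
width: 0.0199
```

Run:
```python
from ov import *
snap("23",("scene",));s,R=tool();print(s["eef_pos"],s["force"],s["width"],s["t"])
crop("pics/raw_scene23.png","pics/E1.png",255,105,56,50,12)
```

```text
[ 0.54511344 -0.09115021  0.03008376] [ 0.7774429   0.40742082 -1.09784882] 0.019927804275782744 28.4167
```

View pics/E1.png

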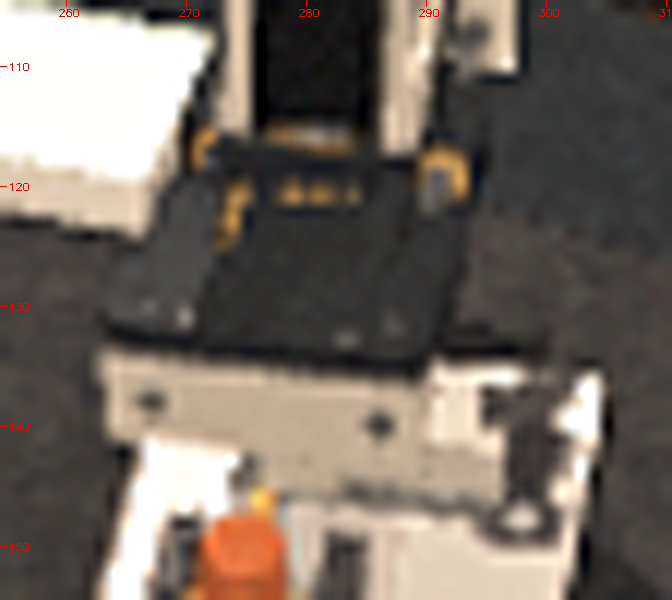

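{"name": "jog_arm", "arguments": {"motion": [{"dx":0,"dy":0,"dz":0,"twist":0},{"dx":0,"dy":0,"dz":0,"twist":0},{"dx":0,"dy":0,"dz":0,"twist":0},{"dx":-0.01,"dy":0,"dz":0,"twist":0},{"dx":-0.04,"dy":0,"dz":0,"twist":0},{"dx":-0.08,"dy":0,"dz":0,"twist":0},{"dx":-0.1,"dy":0,"dz":0.02,"twist":0},{"dx":-0.12,"dy":0,"dz":0.05,"twist":0},{"dx":-0.12,"dy":0,"dz":0.08,"twist":0},{"dx":-0.12,"dy":0,"dz":0.1,"twist":0},{"dx":-0.12,"dy":0,"dz":0.1,"twist":0}], "gripper": 0.028}}

```text
t: 29.33
eef_pos: [0.514, 0.0065, 0.1521]
ee_rot: [-1.316, 1.568, 0.571]
force: [-0.5, -0.5, 0.7]
width: 0.0277
```

Run:
```python
from ov import *
snap("24");s,R=tool();print(s["eef_pos"],s["force"],s["width"],s["t"])
crop("pics/raw_scene24.png","pics/F1.png",255,120,56,50,12)
crop("pics/raw_top24.png","pics/F3.png",310,165,94,70,8)
P,o,_=blockpose(0,(0,0),cas(-44+31,0,22),198)
for n,b in(("scene",(255,120,56,50,12)),("top",(340,180,56,50,12))):
    wire(f"pics/raw_{n}24.png",f"pics/F_{n}.png",n,P,*b,SB if n=="scene" else (0,0,0))
```

```text
[0.51458197 0.00463395 0.15143752] [0.60775465 0.00306911 0.32169325] 0.027878381939845945 29.4333
```

View pics/F1.png

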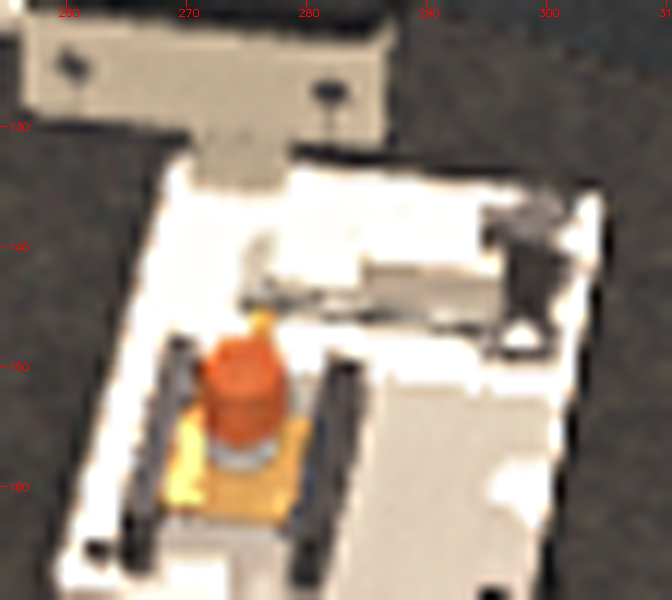

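View pics/F_scene.png

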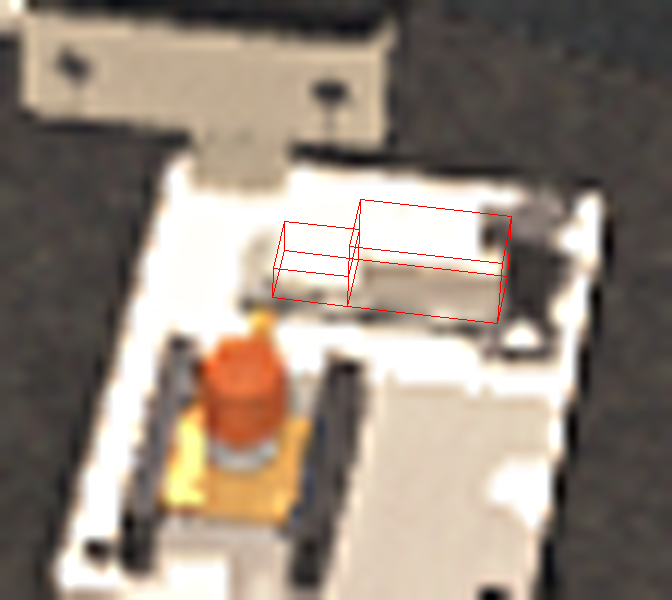

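View pics/F3.png

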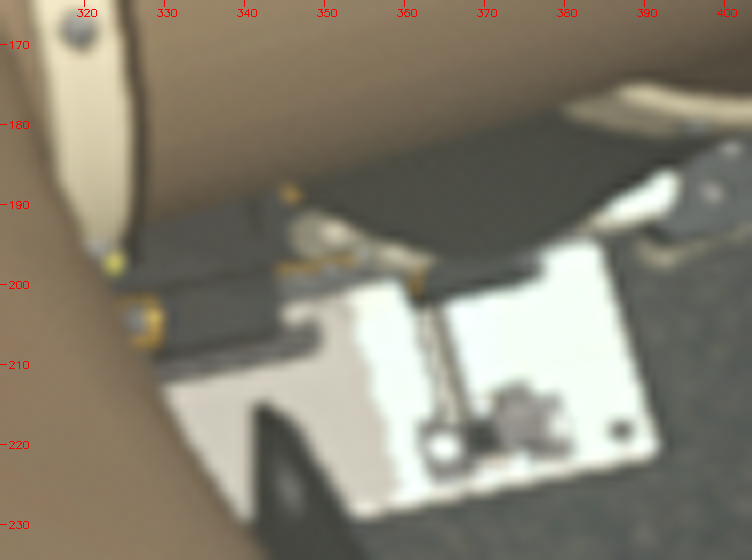

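Run:
```python
from ov import *
t=cas(8,0,0);t[2]=.045;go(t,108)
```

```text
jaw now 108.12 q6 -1.65 | d [ 0.1064 -0.0008 -0.1005] twist 0.12
```

{"name": "jog_arm", "arguments": {"motion": [{"dx":0,"dy":-0.0008,"dz":-0.04,"twist":0.1},{"dx":0,"dy":-0.0008,"dz":-0.08,"twist":0.1},{"dx":0.03,"dy":-0.0008,"dz":-0.1,"twist":0.1},{"dx":0.06,"dy":-0.0008,"dz":-0.1005,"twist":0.1},{"dx":0.09,"dy":-0.0008,"dz":-0.1005,"twist":0.1},{"dx":0.105,"dy":-0.0008,"dz":-0.1005,"twist":0.1},{"dx":0.1064,"dy":-0.0008,"dz":-0.1005,"twist":0.1},{"dx":0.1064,"dy":-0.0008,"dz":-0.1005,"twist":0.1},{"dx":0.1064,"dy":-0.0008,"dz":-0.1005,"twist":0.1}], "gripper": 0.0}}

```text
t: 30.18
eef_pos: [0.547, -0.0917, 0.0448]
ee_rot: [-2.581, 1.57, -0.697]
force: [0.3, -0.7, -0.1]
width: 0.0006
```

{"name": "jog_arm", "arguments": {"motion": [{"dx":0.004,"dy":0,"dz":0,"twist":0},{"dx":0.008,"dy":0,"dz":0,"twist":0},{"dx":0.01,"dy":0,"dz":0,"twist":0}]}}

```text
t: 30.43
eef_pos: [0.5467, -0.0912, 0.0344]
ee_rot: [-1.582, 1.57, 0.301]
force: [-0.2, -1.0, 0.6]
width: 0.0006
```

{"name": "jog_arm", "arguments": {"motion": [{"dx":0.001,"dy":0,"dz":0,"twist":0},{"dx":0.001,"dy":0,"dz":0,"twist":0}]}}

```text
t: 30.6
eef_pos: [0.5465, -0.0912, 0.0334]
ee_rot: [-2.398, 1.571, -0.515]
force: [-0.3, -0.7, 1.6]
width: 0.0006
```

{"name": "jog_arm", "arguments": {"motion": [{"dx":0.001,"dy":0,"dz":0,"twist":0},{"dx":0.001,"dy":0,"dz":0,"twist":0}]}}

```text
t: 30.77
eef_pos: [0.5466, -0.0912, 0.0333]
ee_rot: [-2.449, 1.57, -0.565]
force: [-3.5, 1.8, 12.9]
width: 0.0005
```

{"name": "jog_arm", "arguments": {"motion": [{"dx":-0.03,"dy":0,"dz":0,"twist":0},{"dx":-0.07,"dy":0,"dz":0,"twist":0},{"dx":-0.08,"dy":0,"dz":0.03,"twist":0},{"dx":-0.08,"dy":0,"dz":0.06,"twist":0},{"dx":-0.08,"dy":0,"dz":0.09,"twist":0},{"dx":-0.08,"dy":0,"dz":0.09,"twist":0},{"dx":-0.08,"dy":0,"dz":0.09,"twist":0}], "gripper": 0.042}}

```text
t: 31.35
eef_pos: [0.5187, -0.0043, 0.1126]
ee_rot: [-1.49, 1.57, 0.396]
force: [0.3, 0.2, -0.2]
width: 0.0399
```

Run:
```python
from ov import *
print(tool()[0]["eef_pos"]);go([.5227,-.0036,.0525],108)
```

```text
[ 0.51874613 -0.00433467  0.1125609 ]
jaw now 108.07 q6 -1.63 | d [ 0.0601 -0.0039 -0.0005] twist 0.07
```

{"name": "jog_arm", "arguments": {"motion": [{"dx":0.01,"dy":-0.0039,"dz":-0.0005,"twist":0},{"dx":0.03,"dy":-0.0039,"dz":-0.0005,"twist":0},{"dx":0.05,"dy":-0.0039,"dz":-0.0005,"twist":0},{"dx":0.058,"dy":-0.0039,"dz":-0.0005,"twist":0},{"dx":0.06,"dy":-0.0039,"dz":-0.0005,"twist":0},{"dx":0.06,"dy":-0.0039,"dz":-0.0005,"twist":0},{"dx":0.06,"dy":-0.0039,"dz":-0.0005,"twist":0}]}}

```text
t: 31.93
eef_pos: [0.5233, -0.0052, 0.0524]
ee_rot: [-2.388, 1.57, -0.505]
force: [0.6, -0.1, 0.2]
width: 0.042
```

{"name": "jog_arm", "arguments": {"motion": [{"dx":0,"dy":0,"dz":0,"twist":0},{"dx":0,"dy":0,"dz":0,"twist":0},{"dx":0,"dy":0,"dz":0,"twist":0},{"dx":0,"dy":0,"dz":0,"twist":0}], "gripper": 0.015, "newtons": 5}}

```text
t: 32.27
eef_pos: [0.5231, -0.0047, 0.0527]
ee_rot: [-1.487, 1.57, 0.396]
force: [-1.2, 0.6, 1.5]
width: 0.0215
```

Gripped centrally. Firm up, lift, slide shut.

{"name": "jog_arm", "arguments": {"motion": [{"dx":0,"dy":0,"dz":0,"twist":0},{"dx":0,"dy":0,"dz":0,"twist":0},{"dx":-0.004,"dy":0,"dz":0,"twist":0},{"dx":-0.008,"dy":0,"dz":0,"twist":0},{"dx":-0.01,"dy":0,"dz":0,"twist":0},{"dx":-0.01,"dy":0,"dz":0,"twist":0},{"dx":-0.01,"dy":0,"dz":0,"twist":0}], "newtons": 25}}

```text
t: 32.85
eef_pos: [0.523, -0.0047, 0.0621]
ee_rot: [-1.373, 1.57, 0.51]
force: [2.9, 1.7, -5.2]
width: 0.0204
```

{"name": "jog_arm", "arguments": {"motion": [{"dx":0,"dy":0,"dz":-0.004,"twist":0},{"dx":0,"dy":0,"dz":-0.01,"twist":0},{"dx":0,"dy":0,"dz":-0.017,"twist":0},{"dx":0,"dy":0,"dz":-0.02,"twist":0},{"dx":0,"dy":0,"dz":-0.02,"twist":0}]}}

```text
t: 33.27
eef_pos: [0.5294, -0.0249, 0.062]
ee_rot: [-2.407, 1.57, -0.524]
force: [4.7, 1.1, -5.4]
width: 0.021
```

{"name": "jog_arm", "arguments": {"motion": [{"dx":0,"dy":0,"dz":-0.005,"twist":0},{"dx":0,"dy":0,"dz":-0.01,"twist":0},{"dx":0,"dy":0,"dz":-0.016,"twist":0},{"dx":0,"dy":0,"dz":-0.02,"twist":0},{"dx":0,"dy":0,"dz":-0.023,"twist":0},{"dx":0,"dy":0,"dz":-0.023,"twist":0},{"dx":0,"dy":0,"dz":-0.023,"twist":0}]}}

```text
t: 33.85
eef_pos: [0.5363, -0.0463, 0.0622]
ee_rot: [-2.565, 1.57, -0.682]
force: [5.4, 1.2, -5.3]
width: 0.0207
```

{"name": "jog_arm", "arguments": {"motion": [{"dx":0,"dy":0,"dz":-0.0007,"twist":0},{"dx":0.003,"dy":0,"dz":-0.0007,"twist":0},{"dx":0.006,"dy":0,"dz":-0.0007,"twist":0},{"dx":0.0095,"dy":0,"dz":-0.0007,"twist":0},{"dx":0.0095,"dy":0,"dz":-0.0007,"twist":0}]}}

```text
t: 34.27
eef_pos: [0.5365, -0.0465, 0.0527]
ee_rot: [-2.862, 1.57, -0.978]
force: [3.1, 1.3, -0.1]
width: 0.0205
```

{"name": "jog_arm", "arguments": {"motion": [{"dx":0,"dy":0,"dz":0.001,"twist":0},{"dx":0,"dy":0,"dz":0.002,"twist":0},{"dx":0,"dy":0,"dz":0.002,"twist":0}]}}

```text
t: 34.52
eef_pos: [0.536, -0.0451, 0.0527]
ee_rot: [-2.906, 1.57, -1.022]
force: [7.0, -4.2, -2.4]
width: 0.0208
```

{"name": "jog_arm", "arguments": {"motion": [{"dx":0,"dy":0,"dz":-0.0015,"twist":0},{"dx":0,"dy":0,"dz":-0.0015,"twist":0}]}}

```text
t: 34.68
eef_pos: [0.5363, -0.046, 0.0527]
ee_rot: [-1.814, 1.57, 0.07]
force: [4.5, 0.4, -0.9]
width: 0.021
```

{"name": "jog_arm", "arguments": {"motion": [{"dx":0,"dy":0,"dz":0,"twist":0},{"dx":0,"dy":0,"dz":0,"twist":0},{"dx":0,"dy":0,"dz":0,"twist":0},{"dx":-0.03,"dy":0,"dz":0,"twist":0},{"dx":-0.07,"dy":0,"dz":0,"twist":0},{"dx":-0.11,"dy":0,"dz":0,"twist":0},{"dx":-0.15,"dy":0.02,"dz":-0.04,"twist":0},{"dx":-0.17,"dy":0.05,"dz":-0.08,"twist":0},{"dx":-0.17,"dy":0.06,"dz":-0.12,"twist":0},{"dx":-0.17,"dy":0.06,"dz":-0.16,"twist":0},{"dx":-0.17,"dy":0.06,"dz":-0.2,"twist":0},{"dx":-0.17,"dy":0.06,"dz":-0.24,"twist":0},{"dx":-0.17,"dy":0.06,"dz":-0.28,"twist":0},{"dx":-0.17,"dy":0.06,"dz":-0.32,"twist":0},{"dx":-0.17,"dy":0.06,"dz":-0.32,"twist":0},{"dx":-0.17,"dy":0.06,"dz":-0.32,"twist":0}], "gripper": 0.045}}

```text
t: 36.02
eef_pos: [0.5766, -0.3723, 0.2203]
ee_rot: [1.03, 1.567, 2.91]
force: [-0.7, 1.0, -0.1]
width: 0.0451
```

Run:
```python
from ov import *
snap("25");s,R=tool();print(s["eef_pos"],s["force"],s["width"],s["t"])
crop("pics/raw_scene25.png","pics/G1.png",255,120,56,50,12)
crop("pics/raw_top25.png","pics/G3.png",310,165,94,70,8)
a=cv2.imread("pics/raw_top25.png");cv2.imwrite("pics/G4.png",cv2.resize(a,(800,600)))
```

```text
[ 0.57627896 -0.36931214  0.22103288] [-0.21423831  0.35556142  0.20973074] 0.045175444202787775 36.1167
```

View pics/G1.png

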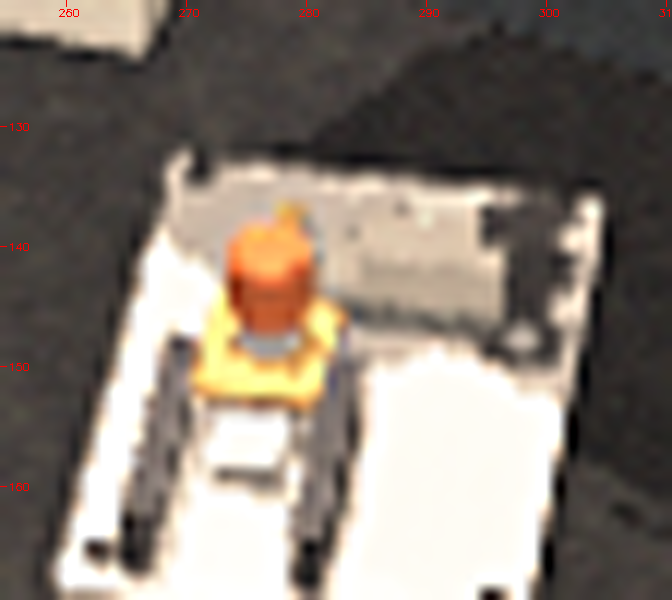

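View pics/G3.png

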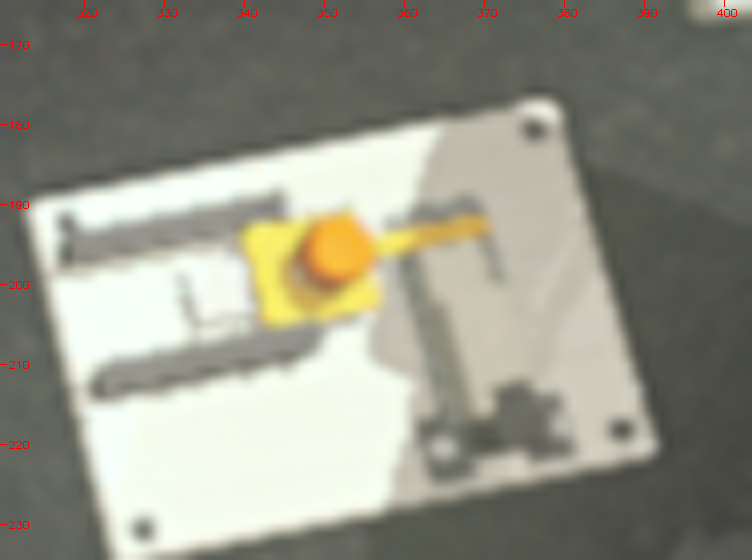

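View pics/G4.png

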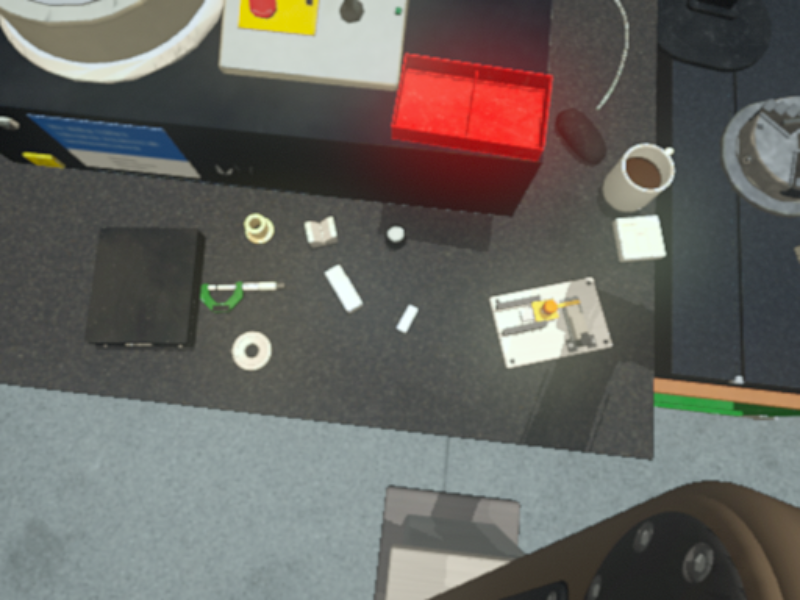

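Knob at top (351.5,195.5), the same pixel as at the start with the gate shut. The tongue lies over the low step (357–370,193), the tall end is under the hook, and the bystanders look unmoved. Handing in.

Run:
```python
from h import *
a=cv2.imread("pics/raw_top0.png").astype(int);b=cv2.imread("pics/raw_top25.png").astype(int)
d=np.abs(a-b).max(2)[:250,:290]>60
v,u=np.nonzero(d);print("changed px in bystander area",len(u),(u.min(),u.max(),v.min(),v.max()) if len(u) else "")
print(arm.job_done())
```

```text
changed px in bystander area 240 (np.int64(217), np.int64(242), np.int64(213), np.int64(230))
the job is handed in; nothing more can be done
None
```

The middle-sized block is stowed in the cassette with the gate shut and locked, and I handed the job in at about 36 s of the 64 s allowed. I got no verdict back.

**How it went:**
- I lifted the knob, slid the gate about 45 mm to fully open, and let the plunger drop.
- I tilted the block about 14° nose-down and slid it under the hook until it met the stop at about 4 N. I then let the low end down with a 3 N grip, closed the gate and released the knob.

**Last checks:**
- **Block flat:** touching the low step from above put its top at z 22.3 mm, where 22 mm is expected. That touch pressed with about 13 N.
- **Gate locked:** a test pull on the knob met about 6 N, well above the gate's 1.5 N friction. The knob is back at the same top-camera pixel as at the start.
- **Other things:** comparing the top view before and after, the only change in the bystander area is the spot where the block used to lie.

**What went wrong or disagreed:**
- **Dropped block:** on my first attempt to tilt it, the block slipped from the light grip and fell a few centimetres, landing on its end. I picked it up again and set it down once more, which dropped its tail by up to about 2 cm. I then took a deeper grip.
- **Camera mismatch:** the scene and top cameras disagreed by about 6 mm in y. Touching the knob matched the top camera, so I used that.
- **Nest offset:** it measured about 4 mm towards −x, seen in the top image and confirmed by touching the stop.

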